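Cross-tighten the cover nuts of a permeability cell

TASK

Take the T-handle socket wrench out of the wooden block and tighten the four cover nuts of the permeability cell clockwise, going crosswise from each nut to the diagonally opposite one and in two passes: first about an eighth of a turn on every nut, then every nut firmly home. Stop as soon as a nut is firmly home, since overtightening cracks the clear tube; keep the fingers off the cell, leave the things standing around alone, and stand the wrench back down in its bore when done.

Things in the scene. Friction and masses are not known exactly. Their poses are not given: they have to be found in the camera images.
- cell: permeability cell, heavy, does not move: aluminium base and cover 180 mm diameter round a clear tube, cover top at 83 mm; origin centre of underside, z up. Four hexagon nuts (30 mm across flats, chamfered tops) stand from 86 to 102 mm, stud ends to 108 mm, on a circle of 64 mm radius; 1, 2, 3, 4 run counter-clockwise from above, 1 opposite 3, 2 opposite 4. Vent plug in the middle, 101 mm high
- nut_1_top (a point): centre of the top face of nut 1, diagonally opposite nut 3. The point turns with the nut; z up, x square to one of the six flats (flats every 60 degrees)
- nut_2_top (a point): centre of the top face of nut 2, diagonally opposite nut 4. The point turns with the nut; z up, x square to one of the six flats (flats every 60 degrees)
- nut_3_top (a point): centre of the top face of nut 3, diagonally opposite nut 1. The point turns with the nut; z up, x square to one of the six flats (flats every 60 degrees)
- nut_4_top (a point): centre of the top face of nut 4, diagonally opposite nut 2. The point turns with the nut; z up, x square to one of the six flats (flats every 60 degrees)
- nut_1 (a joint): clockwise turn of nut 1 on its stud seen from above (rad). Starts finger-tight at 0 to 0.15, stays where left. Home, where it stops on the stud, differs from nut to nut, between 1.25 and 1.55; only torque tells it: 0.10 N m starts the nut, 0.15 just before home, then it climbs. The stud winds up 0.6 rad per N m, springing back on release. 0.25 to 0.35 N m is properly tight, over 0.5 too much
- nut_2 (a joint): clockwise turn of nut 2 on its stud seen from above (rad). Starts finger-tight at 0 to 0.15, stays where left. Home, where it stops on the stud, differs from nut to nut, between 1.25 and 1.55; only torque tells it: 0.10 N m starts the nut, 0.15 just before home, then it climbs. The stud winds up 0.6 rad per N m, springing back on release. 0.25 to 0.35 N m is properly tight, over 0.5 too much
- nut_3 (a joint): clockwise turn of nut 3 on its stud seen from above (rad). Starts finger-tight at 0 to 0.15, stays where left. Home, where it stops on the stud, differs from nut to nut, between 1.25 and 1.55; only torque tells it: 0.10 N m starts the nut, 0.15 just before home, then it climbs. The stud winds up 0.6 rad per N m, springing back on release. 0.25 to 0.35 N m is properly tight, over 0.5 too much
- nut_4 (a joint): clockwise turn of nut 4 on its stud seen from above (rad). Starts finger-tight at 0 to 0.15, stays where left. Home, where it stops on the stud, differs from nut to nut, between 1.25 and 1.55; only torque tells it: 0.10 N m starts the nut, 0.15 just before home, then it climbs. The stud winds up 0.6 rad per N m, springing back on release. 0.25 to 0.35 N m is properly tight, over 0.5 too much
- wrench_grip (a point): centre of the grey plastic T-handle of the wrench, the place to grasp: a straight bar 96 mm long (along the point's x), 18 mm wide (y) and 22 mm high (z), flat sides. The wrench stands upright with its z axis up; 0.28 kg; its steel shaft is 14 mm thick
- wrench_mouth (a point): centre of the open lower end of the hexagon socket, 110 mm straight below wrench_grip. Socket inside 31.5 mm across flats, 24 mm deep; outside 44.5 mm across corners. Two of its flats are square to the handle (point x): it fits a nut when its x is at a multiple of 60 degrees to the nut's x. On a nut it has 5 degrees of play either way and its mouth can go down to 87 mm above the bench
- tool_block: hardwood block 76 x 120 x 48 mm (x, y, z) fixed on the bench; origin at the centre of its underside
- block_bore (a point): middle of the floor of the wide round bore in which the wrench stands: bore 48 mm diameter, 38 mm deep, floor 10 mm above the bench, mouth at 48 mm; z up. The small bore beside it stays empty
- moisture_tin: round aluminium lidded tin, 64 mm diameter, 42 mm high, loose; origin at the centre of its underside. Bystander
- beaker: small clear beaker, 62 mm diameter, 78 mm high, loose; origin at the centre of its underside. Bystander
There are look-alikes about, which are no part of the job. Several things look just like the tool_block: the one meant starts nearest to the robot's base.

How it is judged (in metres and radians):
On the way, in this order (a step that is already met when the one before it is completed fails the run):
1. first pass done: all four nuts turned on by at least a good part of an eighth of a turn (value of joint each of nut_1, nut_2, nut_3, nut_4 above 0.45 rad), for 0.1 s.
2. second pass done: all four nuts firmly home (value of joint nut_1 above 1.26 rad and value of joint nut_2 above 1.41 rad and value of joint nut_3 above 1.31 rad and value of joint nut_4 above 1.46 rad), for 0.2 s.
3. the wrench stands in its bore again (horizontal distance between wrench_mouth and block_bore below 0.008 m and z of wrench_mouth in the frame of block_bore below 0.006 m and angle between wrench_grip's own z axis and vertical below 0.15 rad), for 0.2 s.
At the end, for the whole second after the job is handed in: all four nuts within 0.04 rad of home or tighter, none overtightened; the wrench released and at rest in the wide bore, standing on its floor (within 6 mm), within 8 mm of its middle, upright within 0.15 rad (all of step 2 and all of step 3 and linear speed of wrench below 0.02 m/s); the robot touches nothing.
It fails at once if a pass (past 0.45 rad, past 1.2 rad) not done crosswise, or the second begun before the first is complete (((value of joint each of nut_1, nut_2 above 0.45 rad and value of joint each of nut_3, nut_4 below 0.45 rad) or (value of joint each of nut_2, nut_3 above 0.45 rad and value of joint each of nut_4, nut_1 below 0.45 rad) or (value of joint each of nut_3, nut_4 above 0.45 rad and value of joint each of nut_1, nut_2 below 0.45 rad) or (value of joint each of nut_4, nut_1 above 0.45 rad and value of joint each of nut_2, nut_3 below 0.45 rad)) or ((value of joint each of nut_1, nut_2 above 1.2 rad and value of joint each of nut_3, nut_4 below 1.2 rad) or (value of joint each of nut_2, nut_3 above 1.2 rad and value of joint each of nut_4, nut_1 below 1.2 rad) or (value of joint each of nut_3, nut_4 above 1.2 rad and value of joint each of nut_1, nut_2 below 1.2 rad) or (value of joint each of nut_4, nut_1 above 1.2 rad and value of joint each of nut_2, nut_3 below 1.2 rad)) or (value of joint any of nut_1, nut_2, nut_3, nut_4 above 1.2 rad and value of joint any of nut_1, nut_2, nut_3, nut_4 below 0.45 rad)).
It fails at once if a nut overtightened: nut and stud wound up more than 0.34 rad past home (over 0.54 N m) ((value of joint nut_1 above 1.27 rad and angle between the x axis of nut_1_top and the x axis of cell, either way round above 0.49 rad) or (value of joint nut_2 above 1.42 rad and angle between the x axis of nut_2_top and the x axis of cell, either way round above 0.79 rad) or (value of joint nut_3 above 1.32 rad and angle between the x axis of nut_3_top and the x axis of cell, either way round above 1.09 rad) or (value of joint nut_4 above 1.47 rad and angle between the x axis of nut_4_top and the x axis of cell, either way round above 1.34 rad)).
It fails at once if the fingers touched the cell (contact force between the fingers and cell above 2 N).
It fails at once if a bystander moved by more than 20 mm (distance of any of moisture_tin, beaker from where it was at the start of the episode above 0.02 m).
It also fails if it takes over 72 s, if anything falls off the work surface, if the arm or the gripper's body presses on something with over 40 N, if the wrist force passes 120 N, or if a joint passes its speed limit or range.

ROBOT

A 7-joint arm with a two-finger parallel gripper is mounted at the origin on a cart in front of the work surface, level with it; the furniture and walls round the work are solid. World frame = base frame: x ahead of the robot, y to its left, z up, the work surface at z = 0. Lengths are in m, angles in degrees, forces in N, time in s.
With the tool pointing down it reaches from about 0.425 to 1.025 m from the base axis. Payload 9.4 kg.
Tool frame: the origin (TCP) lies at the very end of the fingers, on their centre line; the grasp point (between the pads) lies 19 mm behind it; z points along the fingers, y is the line along which they close (so a half turn about z gives the same grasp; the last joint's range is limited). The gripper opens to 85 mm and grips with 20 to 120 N. Pads are 22 mm wide; open, the fingers measure 114 mm over their backs; the gripper's body (76 mm by 85 mm) begins 54 mm behind the grasp point. The pads swing forward as they close: fully open they stand 13 mm farther back than shut.
Start: joints at [65.105, 34.337, -0.143, 91.639, 0.103, 54.024, -4.572], TCP at [0.254, -0.679, 0.231] pointing down, gripper open.
Joint ranges: [-147.43, 147.43], [-19.82, 112.94], [-74.19, 73.91], [6.32, 146.72], [-59.91, 239.91], [6.04, 106.73], [-150.56, 150.56]. Speed limits (degrees/s): [127.2, 127.2, 172.46, 172.46, 180, 180, 180].

INTERFACE

Orientations are given as [roll, pitch, yaw] about the fixed x, y, z axes, in that order (R = Rz(yaw) Ry(pitch) Rx(roll)).
In Python, from cell import observe, snapshot, camera_model, finish_job gives the robot as it stands. The module is installed in compiled form; this text tells all that it offers.
- The arm moves only by the tool drive_tool, never from a script. Its argument "steps" is a list of rows, each an object of numbers: "x", "y", "z": the shift along the world's x, y, z in cm; "rx", "ry", "rz": the turn, a rotation vector about the world's x, y, z in degrees; "jaw": the opening, from -1 (shut) to 1 (fully open), so that 0 is half open. In form: [{"x": .., "y": .., "z": .., "rx": .., "ry": .., "rz": .., "jaw": ..}, ...]. A call has exactly 8 rows; each row shifts and turns the commanded pose from where the row before left it; what a row does not reach is not made up. A row lasts 1/8 s, in which the tool goes at most 62.5 mm and 10.7 degrees, less where a joint would pass 70% of its speed; a pose out of reach is approached as far as the arm can. A call is refused whole if a number of a shift passes 6.25 or a number of a turn 10.7, either way. A call with a gripper value outside its range is refused whole. The fingers move at their own pace and stop on an object; "newtons" is the grip in N (left out, the last holds). Time passes only in rows, so rows that do not move let the fingers close, or fill a call up. It gives the time, the measured TCP pose, the force, the opening and the grip force at its end, in the units of the state.
- observe(): the state, without advancing time (a new reading comes with each control period).
- snapshot(name): name is "scene" or "top" or "wrist"; returns (picture, depth): 400x640x3 uint8, red, green, blue; 400x640 float32, m along the optical axis (not along the pixel's ray), 0 where there is no reading.
- camera_model(name): a dict with "intrinsics" (3x3 intrinsics, pixels), "R" (3x3) and "t" (3): a world point X has camera coordinates R X + t. Camera axes: x right, y down, z forward; pixel columns grow to the right and rows downward; lengths in m; the calibration is good to about 2 mm. A picture is of the moment at which its call begins: read the wrist's pose just before it. camera_model takes no time and is no camera call; for the wrist camera it gives the pose at the moment of the call.
- finish_job(): hands the job in; it is judged then, once.
The state is a dict: "clock": time; "qpos": joint angles; "qvel": joint speeds; "effort": joint torques, N m; "eef_pos": TCP position; "orientation": TCP orientation; "ft_force": force on the tool from outside, world axes, zero at the start; "torque": the same for the moment, N m; "width": finger opening in m; "grasp_force": force on a finger pad.
Only numpy, scipy, OpenCV 4.12 (cv2) and the standard library are available. Lean on these libraries where they do the work, as an engineer would, in place of code of your own. Each camera call takes 0.05 s, during which the arm holds its last target. There are 200 camera calls.

## Working session

There is one attempt and no reset: what is moved stays moved. The work goes in short steps, Python scripts to look and compute and a tool call to move; the robot and the scene stay as the last step left them, time stands still between calls to the robot, and variables do not carry over. Pictures are saved under pics/ and viewed, at most 13 in all, crops included, and the job is handed in when it is done.

Besides the shell and the picture viewer there is one more tool, called after "Request:" in YAML: its name, and indented under it one key for each argument. drive_tool: Moves the arm, as the interface text tells. Its arguments: {"type":"object","properties":{"steps":{"type":"array"},"newtons":{"type":"number"}},"required":["steps"]}

```bash
mkdir -p pics
cat > h.py <<'E'
import numpy as np, cv2
from cell import observe, snapshot, camera_model
def grab(n):
    m=camera_model(n); p,d=snapshot(n); np.savez(f'{n}.npz',p=p,d=d,K=m['intrinsics'],R=m['R'],t=m['t']); return p,d,m
def load(n): return np.load(f'{n}.npz')
def cloud(f):
    K,R,t,d=np.array(f['K']),np.array(f['R']),np.array(f['t']),f['d']
    v,u=np.mgrid[:400,:640]; c=np.stack([(u-K[0,2])/K[0,0]*d,(v-K[1,2])/K[1,1]*d,d],-1)
    return (c-t)@R
def at_z(f,u,v,z):
    K,R,t=np.array(f['K']),np.array(f['R']),np.array(f['t'])
    r=R.T@np.linalg.inv(K)@np.array([u,v,1.]); o=-R.T@t
    return o+r*(z-o[2])/r[2]
E
python3 - <<'E'
from h import *
a=grab('top')[0]; b=grab('scene')[0]
cv2.imwrite('pics/top.png',a[...,::-1]); cv2.imwrite('pics/scene.png',b[...,::-1])
print(observe())
E
```

```text
{'clock': 0.1, 'qpos': array([65.10466371, 34.37995757, -0.1467239 , 91.67872955,  0.1041606 ,
       54.02272173, -4.57237437]), 'qvel': array([-0.09882763, -0.12737077,  0.02260412, -0.1241896 ,  0.02001079,
       -0.02212354, -0.09148896]), 'effort': array([ 7.75337132e-03, -7.77982163e+01,  1.57034431e+00, -2.58622992e+01,
        1.25853447e-02,  5.45673771e-03,  4.90282810e-05]), 'eef_pos': array([ 0.25374793, -0.67867509,  0.2304879 ]), 'orientation': array([-1.79919089e+02,  7.82833064e-03,  2.05053696e+01]), 'ft_force': array([0.26363165, 1.1771485 , 0.14971883]), 'torque': array([0.04271799, 0.02445297, 0.02645099]), 'grasp_force': 0.0, 'width': 0.08572205527243526}
```

View pics/top.png

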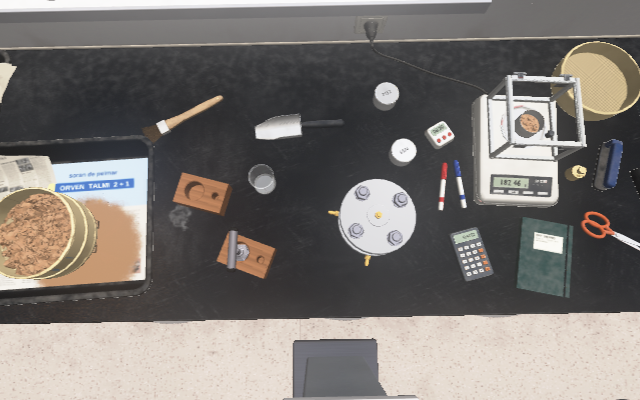

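View pics/scene.png

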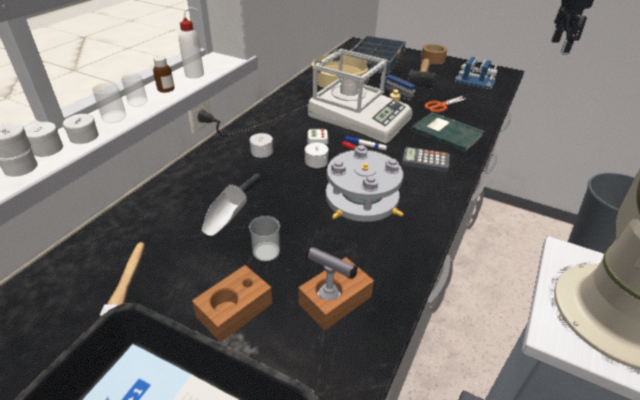

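Run:
```python
from h import *
f=load('top'); c=cloud(f); p=f['p']
crop=cv2.resize(p[170:290,165:425],None,fx=3,fy=3,interpolation=cv2.INTER_CUBIC)
cv2.imwrite('pics/crop.png',crop[...,::-1])
for n,(u,v) in dict(blkA=(264,262),blkB=(205,190),handle=(232,250),cell=(378,216),bench=(300,280)).items(): print(n,c[v,u].round(4))
X=c[...,0];Y=c[...,1];Z=c[...,2]
v,u=np.mgrid[:400,:640]
m=(abs(u-240)<35)&(abs(v-253)<35)
print('bench',np.median(c[275:285,300:320].reshape(-1,3),0))
h=m&(Z>0.115)&(Z<.16); P=c[h]; print('handle',len(P),P.mean(0),P[:,2].max()); 
r=cv2.minAreaRect(P[:,:2].astype(np.float32)*1000);print(r, cv2.boxPoints(r))
b=m&(abs(Z-.048)<.006);P=c[b];r=cv2.minAreaRect(P[:,:2].astype(np.float32)*1000);print('block',r,cv2.boxPoints(r),np.median(P[:,2]))
k=(abs(u-378)<50)&(abs(v-216)<50)
P=c[k&(abs(Z-.083)<.006)];print('cover',cv2.minEnclosingCircle(P[:,:2].astype(np.float32)*1000),np.median(P[:,2]))
t=(k&(Z>.094)&(Z<.115)).astype(np.uint8)
n,l=cv2.connectedComponents(t)
for i in range(1,n):
    P=c[l==i]
    if len(P)>10: print('nut',len(P),P.mean(0).round(4),((P.min(0)+P.max(0))/2).round(4))
m=camera_model('wrist');o=observe();print('wristcam',-m['R'].T@m['t'],m['R'],m['intrinsics'],o['eef_pos'],o['orientation'])
print('top',-np.array(f['R']).T@f['t'])
```

```text
blkA [0.4663 0.1975 0.0501]
blkB [0.6454 0.3454 0.045 ]
handle [0.4898 0.2568 0.1305]
cell [ 0.5641 -0.0706  0.0942]
bench [4.229e-01 1.147e-01 1.000e-04]
bench [ 0.42370836  0.0911977  -0.00108477]
handle 389 [0.49132847 0.25672949 0.12758965] 0.1336588864788008
((492.9869689941406, 258.2236022949219), (18.767288208007812, 96.32728576660156), 87.43629455566406) [[444.45178 251.00371]
 [540.6827  246.69499]
 [541.52216 265.44348]
 [445.29126 269.7522 ]]
block ((485.67205810546875, 241.3555145263672), (120.14656066894531, 75.93516540527344), 68.6768798828125) [[428.4593  199.20062]
 [499.19626 171.58853]
 [542.8848  283.5104 ]
 [472.14786 311.1225 ]] 0.04690273396939221
cover ((568.3168334960938, -72.4036636352539), 90.03802490234375) 0.08186980958585288
nut 140 [ 0.6201 -0.0363  0.1023] [ 0.6218 -0.037   0.1021]
nut 143 [ 0.6024 -0.1247  0.102 ] [ 0.6037 -0.1264  0.1019]
nut 17 [ 0.5672 -0.0716  0.0988] [ 0.5667 -0.0714  0.0991]
nut 152 [ 0.5322 -0.0183  0.1021] [ 0.5322 -0.0193  0.1026]
nut 155 [ 0.5141 -0.1065  0.1021] [ 0.5147 -0.1071  0.1026]
wristcam [ 0.32598792 -0.65242157  0.37360015] [[ 3.50124975e-01 -9.36702538e-01 -9.25823824e-04]
 [-8.93342935e-01 -3.34214733e-01  3.00397926e-01]
 [-2.81692923e-01 -1.04349738e-01 -9.53813519e-01]] [[291.40683497   0.         315.76623477]
 [  0.         291.40683497 195.91807987]
 [  0.           0.           1.        ]] [ 0.25374793 -0.67867509  0.2304879 ] [-1.79919089e+02  7.82833064e-03  2.05053696e+01]
top [0.4242958  0.07651935 0.97455645]
```

View pics/crop.png

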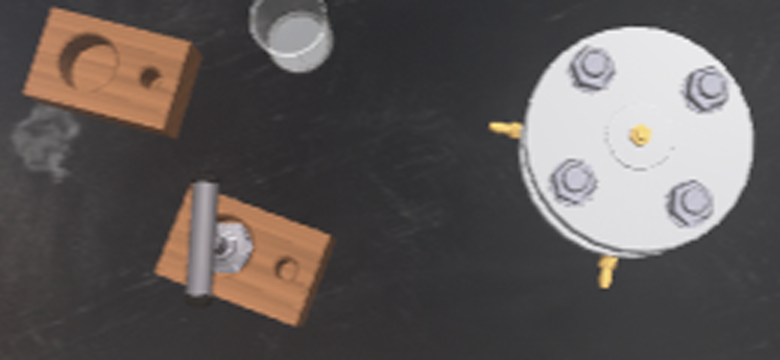

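The block candidates are pixel (246,255) at 0.54 m, which holds the wrench, and pixel (202,193) at 0.73 m, which is empty. The first is nearest to the base, and the crop confirms it. The cell centre is at about (0.5675, -0.072). I'm moving over the cell for a close look at the nuts.

Request:
drive_tool:
  steps:
    - {"x": 2.25,"y": 5.05,"rz": -1.9}
    - {"x": 2.25,"y": 5.05,"rz": -1.9}
    - {"x": 2.25,"y": 5.05,"rz": -1.9}
    - {"x": 2.25,"y": 5.05,"rz": -1.9}
    - {"x": 2.25,"y": 5.05,"rz": -1.9}
    - {"x": 2.25,"y": 5.05,"rz": -1.9}
    - {"x": 2.25,"y": 5.05,"rz": -1.9}
    - {"x": 2.25,"y": 5.05,"rz": -1.9}

```text
schema error: expected keys x, y, z, rx, ry, rz, jaw
```

Request:
drive_tool:
  steps:
    - {"x": 2.25,"y": 5.05,"rz": -1.9}
    - {"x": 2.25,"y": 5.05,"rz": -1.9}
    - {"x": 2.25,"y": 5.05,"rz": -1.9}
    - {"x": 2.25,"y": 5.05,"rz": -1.9}
    - {}
    - {}
    - {}
    - {}

```text
schema error: expected keys x, y, z, rx, ry, rz, jaw
```

Run:
```python
from h import *
p,d,m=grab('wrist'); o=observe(); print(o['eef_pos'],o['orientation'],o['qpos'],o['clock'],o['ft_force'],o['torque'])
cv2.imwrite('pics/w1.png',p[...,::-1])
```

```text
[ 0.25377521 -0.67876994  0.23061817] [-1.79933827e+02  6.27038052e-03  2.05032172e+01] [65.10490869 34.37418585 -0.1448391  91.6695809   0.10234309 54.02282374
 -4.57164164] 0.15 [ 0.49392041  0.12307374 -0.61225142] [-0.03904928 -0.02757668 -0.00074899]
```

View pics/w1.png

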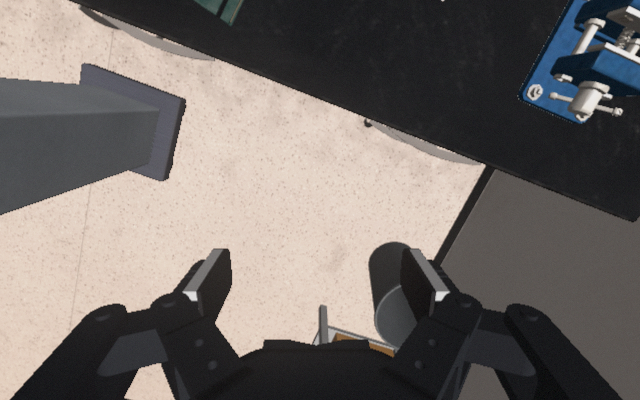

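Request:
drive_tool:
  steps:
    - {"x": 2.1,"y": 5.05,"z": 0.2,"rx": 0,"ry": 0,"rz": -1.9,"jaw": 1}
    - {"x": 2.1,"y": 5.05,"z": 0.2,"rx": 0,"ry": 0,"rz": -1.9,"jaw": 1}
    - {"x": 2.1,"y": 5.05,"z": 0.2,"rx": 0,"ry": 0,"rz": -1.9,"jaw": 1}
    - {"x": 2.1,"y": 5.05,"z": 0.2,"rx": 0,"ry": 0,"rz": -1.9,"jaw": 1}
    - {"x": 2.1,"y": 5.05,"z": 0.2,"rx": 0,"ry": 0,"rz": -1.9,"jaw": 1}
    - {"x": 2.1,"y": 5.05,"z": 0.2,"rx": 0,"ry": 0,"rz": -1.9,"jaw": 1}
    - {"x": 2.1,"y": 5.05,"z": 0.2,"rx": 0,"ry": 0,"rz": -1.9,"jaw": 1}
    - {"x": 2.1,"y": 5.05,"z": 0.2,"rx": 0,"ry": 0,"rz": -1.9,"jaw": 1}

```text
clock: 1.15
eef_pos: [0.4223, -0.2734, 0.2474]
orientation: [180.0, -0.0, 5.2]
ft_force: [1.0, -0.7, -0.9]
width: 0.0857
grasp_force: 0.0
```

Request:
drive_tool:
  steps:
    - {"x": 2.1,"y": 5.05,"z": 0,"rx": 0,"ry": 0,"rz": -1.9,"jaw": 1}
    - {"x": 2.1,"y": 5.05,"z": 0,"rx": 0,"ry": 0,"rz": -1.9,"jaw": 1}
    - {"x": 2.1,"y": 5.05,"z": 0,"rx": 0,"ry": 0,"rz": -1.9,"jaw": 1}
    - {"x": 2.1,"y": 5.05,"z": 0,"rx": 0,"ry": 0,"rz": -2.1,"jaw": 1}
    - {"x": 0,"y": 0,"z": 0,"rx": 0,"ry": 0,"rz": 0,"jaw": 1}
    - {"x": 0,"y": 0,"z": 0,"rx": 0,"ry": 0,"rz": 0,"jaw": 1}
    - {"x": 0,"y": 0,"z": 0,"rx": 0,"ry": 0,"rz": 0,"jaw": 1}
    - {"x": 0,"y": 0,"z": 0,"rx": 0,"ry": 0,"rz": 0,"jaw": 1}

```text
clock: 2.15
eef_pos: [0.5056, -0.0743, 0.2473]
orientation: [180.0, 0.0, -2.6]
ft_force: [-0.7, -0.0, -0.0]
width: 0.0853
grasp_force: 0.0
```

Run:
```python
from h import *
p,d,m=grab('wrist'); o=observe(); print(o['eef_pos'],o['orientation'],o['qpos'],o['clock'],o['ft_force'],o['torque'])
# rectified top view at z=.102, 4 px/mm around cell, then a 4-nut mosaic
f=load('wrist'); K,R,t=f['K'],f['R'],f['t']
def rect(c,half,s,z):
    n=int(2*half*s); # row->-x, col->-y
    A=np.array([[0,-1/s,c[0]+half],[-1/s,0,c[1]+half],[0,0,z],[0,0,1]])
    H=K@np.c_[R,t]@A
    return cv2.warpPerspective(p,H,(n,n),flags=cv2.INTER_CUBIC|cv2.WARP_INVERSE_MAP)
N=[(.6201,-.0363),(.6024,-.1247),(.5322,-.0183),(.5141,-.1065)]
T=[rect(c,.024,6000,.102) for c in N]
cv2.imwrite('pics/w2.png',np.vstack([np.hstack(T[:2]),np.hstack(T[2:])])[...,::-1])
cv2.imwrite('pics/w2raw.png',p[...,::-1])
```

```text
[ 0.50563049 -0.07410851  0.24733987] [ 1.79990563e+02 -1.61566979e-03 -2.59704012e+00] [ 2.02156885e+00  1.85413636e+01 -7.03826205e-02  1.18360302e+02
  4.65947289e-02  4.30968467e+01 -9.06762235e+01] 2.2 [-0.58356881  0.06280489 -0.60549715] [-0.03959627 -0.02981085  0.00147648]
```

View pics/w2.png

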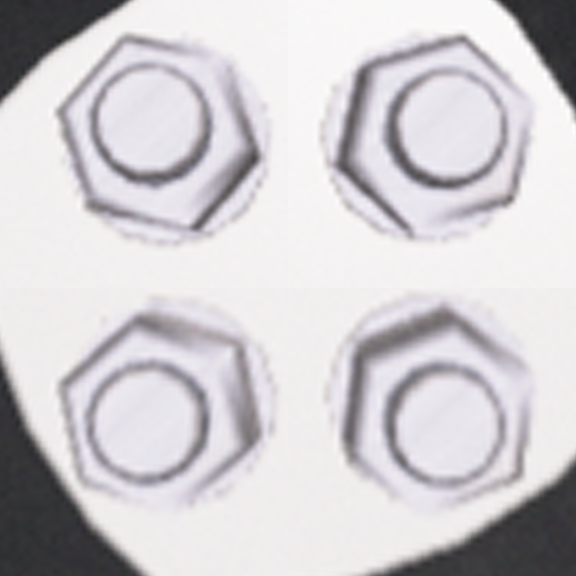

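Rectified 6 px/mm view: four hex nuts, with stud centres at tile pixels (150,122), (448,125), (148,423) and (445,423). The corner directions are readable. Next I'm computing the nut positions.

```bash
cat > calc.py <<'E'
from h import *
from scipy.optimize import least_squares
f=load('wrist'); o=-f['R'].T@f['t']
N=[(.6201,-.0363),(.6024,-.1247),(.5322,-.0183),(.5141,-.1065)]
px=[(150,122),(448-288,125),(148,423-288),(445-288,423-288)]
S=[]
for c,(u,v) in zip(N,px):
    X=np.array([c[0]+.024-v/6000,c[1]+.024-u/6000,.102]); r=X-o; S.append((o+r*(.108-o[2])/r[2])[:2])
S=np.array(S); print('studs',S.round(4))
def model(q): 
    a=q[2]+np.pi/2*np.array([0,-1,1,2]); return np.c_[q[0]+.064*np.cos(a),q[1]+.064*np.sin(a)]
q=least_squares(lambda q:(model(q)-S).ravel(),[.5675,-.072,.6]).x
print(q[:2],np.degrees(q[2])); print(model(q).round(4), ((model(q)-S)*1e3).round(2))
E
python3 calc.py
python3 - <<'E'
from h import *
f=load('top'); p=f['p'];K,R,t=f['K'],f['R'],f['t']
# hex fit on wrist image by edge score
f=load('wrist');p=cv2.cvtColor(f['p'],cv2.COLOR_RGB2GRAY);K,R,t=f['K'],f['R'],f['t']
g=cv2.GaussianBlur(p,(0,0),.7).astype(np.float32); G=np.hypot(cv2.Sobel(g,5,1,0),cv2.Sobel(g,5,0,1)); G=np.minimum(G,80)
from scipy.ndimage import map_coordinates as mc
N=[(.6201,-.0363),(.6024,-.1247),(.5322,-.0183),(.5141,-.1065)]
for c in N:
    best=(-1,)
    for ang in range(0,60,1):
        a=np.radians(ang+60*np.arange(7)); k=np.c_[np.cos(a),np.sin(a)]*.0173
        L=np.vstack([k[i]+(k[i+1]-k[i])*np.linspace(0,1,20)[:,None] for i in range(6)])
        for dx in np.arange(-5,5.1,.5):
            for dy in np.arange(-5,5.1,.5):
                X=np.c_[L+np.array(c)+[dx/1e3,dy/1e3],np.full(len(L),.099)]
                q=(X@R.T+t)@K.T; s=mc(G,[q[:,1]/q[:,2],q[:,0]/q[:,2]],order=1).mean()
                if s>best[0]: best=(s,ang,c[0]+dx/1e3,c[1]+dy/1e3)
    print('corner angle',best)
E
```

```text
studs [[ 0.6229 -0.0382]
 [ 0.6051 -0.1263]
 [ 0.5347 -0.0202]
 [ 0.517  -0.108 ]]
[ 0.5699251  -0.07318173] 33.47994003885839
[[ 0.6233 -0.0379]
 [ 0.6052 -0.1266]
 [ 0.5346 -0.0198]
 [ 0.5165 -0.1085]] [[ 0.4   0.27]
 [ 0.14 -0.22]
 [-0.09  0.4 ]
 [-0.45 -0.45]]
corner angle (np.float32(76.39779), 18, np.float64(0.6235999999999999), np.float64(-0.0378))
corner angle (np.float32(74.60488), 45, np.float64(0.6049), np.float64(-0.1267))
corner angle (np.float32(74.93098), 12, np.float64(0.5367), np.float64(-0.0218))
corner angle (np.float32(70.89471), 58, np.float64(0.5191), np.float64(-0.108))
```

Request:
drive_tool:
  steps:
    - {"x": 0.75,"y": 0,"z": 0,"rx": 0,"ry": 0,"rz": 10.6,"jaw": 1}
    - {"x": 0.75,"y": 0,"z": 0,"rx": 0,"ry": 0,"rz": 10.6,"jaw": 1}
    - {"x": 0.75,"y": 0,"z": 0,"rx": 0,"ry": 0,"rz": 10.6,"jaw": 1}
    - {"x": 0.75,"y": 0,"z": 0,"rx": 0,"ry": 0,"rz": 10.6,"jaw": 1}
    - {"x": 0.75,"y": 0,"z": 0,"rx": 0,"ry": 0,"rz": 10.6,"jaw": 1}
    - {"x": 0.75,"y": 0,"z": 0,"rx": 0,"ry": 0,"rz": 10.6,"jaw": 1}
    - {"x": 0.75,"y": 0,"z": 0,"rx": 0,"ry": 0,"rz": 10.6,"jaw": 1}
    - {"x": 0.75,"y": 0,"z": 0,"rx": 0,"ry": 0,"rz": 10.6,"jaw": 1}

```text
clock: 3.2
eef_pos: [0.566, -0.0738, 0.2473]
orientation: [-180.0, 0.0, 82.6]
ft_force: [0.0, 0.8, -0.2]
width: 0.0855
grasp_force: 0.0
```

Request:
drive_tool:
  steps:
    - {"x": 0.75,"y": 0,"z": 0,"rx": 0,"ry": 0,"rz": 10.6,"jaw": 1}
    - {"x": 0.75,"y": 0,"z": 0,"rx": 0,"ry": 0,"rz": 10.6,"jaw": 1}
    - {"x": 0.75,"y": 0,"z": 0,"rx": 0,"ry": 0,"rz": 10.6,"jaw": 1}
    - {"x": 0.75,"y": 0,"z": 0,"rx": 0,"ry": 0,"rz": 10.6,"jaw": 1}
    - {"x": 0.75,"y": 0,"z": 0,"rx": 0,"ry": 0,"rz": 10.6,"jaw": 1}
    - {"x": 0.75,"y": 0,"z": 0,"rx": 0,"ry": 0,"rz": 10.6,"jaw": 1}
    - {"x": 0.75,"y": 0,"z": 0,"rx": 0,"ry": 0,"rz": 10.6,"jaw": 1}
    - {"x": 0.75,"y": 0,"z": 0,"rx": 0,"ry": 0,"rz": 10.6,"jaw": 1}

```text
clock: 4.2
eef_pos: [0.6259, -0.074, 0.2472]
orientation: [-180.0, -0.0, 167.4]
ft_force: [0.3, -0.2, -0.4]
width: 0.0856
grasp_force: 0.0
```

Request:
drive_tool:
  steps:
    - {"x": 0.75,"y": 0,"z": 0,"rx": 0,"ry": 0,"rz": 10.4,"jaw": 1}
    - {"x": 0,"y": 0,"z": 0,"rx": 0,"ry": 0,"rz": 0,"jaw": 1}
    - {"x": 0,"y": 0,"z": 0,"rx": 0,"ry": 0,"rz": 0,"jaw": 1}
    - {"x": 0,"y": 0,"z": 0,"rx": 0,"ry": 0,"rz": 0,"jaw": 1}
    - {"x": 0,"y": 0,"z": 0,"rx": 0,"ry": 0,"rz": 0,"jaw": 1}
    - {"x": 0,"y": 0,"z": 0,"rx": 0,"ry": 0,"rz": 0,"jaw": 1}
    - {"x": 0,"y": 0,"z": 0,"rx": 0,"ry": 0,"rz": 0,"jaw": 1}
    - {"x": 0,"y": 0,"z": 0,"rx": 0,"ry": 0,"rz": 0,"jaw": 1}

```text
clock: 5.2
eef_pos: [0.6334, -0.0731, 0.2473]
orientation: [-180.0, 0.0, 177.5]
ft_force: [-0.5, -0.6, 0.3]
width: 0.0852
grasp_force: 0.0
```

```bash
cp wrist.npz wristA.npz
cat > w.py <<'E'
from h import *
import sys
def mosaic(name,N,out,z=.102):
    f=load(name);p=f['p'];K,R,t=f['K'],f['R'],f['t']
    def rect(c,half=.024,s=6000):
        n=int(2*half*s); A=np.array([[0,-1/s,c[0]+half],[-1/s,0,c[1]+half],[0,0,z],[0,0,1]])
        return cv2.warpPerspective(p,K@np.c_[R,t]@A,(n,n),flags=cv2.INTER_CUBIC|cv2.WARP_INVERSE_MAP)
    T=[rect(c) for c in N]
    cv2.imwrite(out,np.vstack([np.hstack(T[:2]),np.hstack(T[2:])])[...,::-1])
E
python3 - <<'E'
from h import *
from w import mosaic
p,d,m=grab('wrist'); o=observe(); print(o['eef_pos'],o['orientation'],o['qpos'],o['clock'],o['torque'])
mosaic('wrist',[(.6233,-.0379),(.6052,-.1266),(.5346,-.0198),(.5165,-.1085)],'pics/w3.png',.108)
E
```

```text
[ 0.63340085 -0.07303918  0.2472808 ] [1.79997928e+02 3.42668281e-03 1.77496906e+02] [ 30.73833274  33.61180012 -45.45539584 100.85084443  27.90972186
  57.43885928  62.08883339] 5.25 [0.07578395 0.02223198 0.03462342]
```

View pics/w3.png

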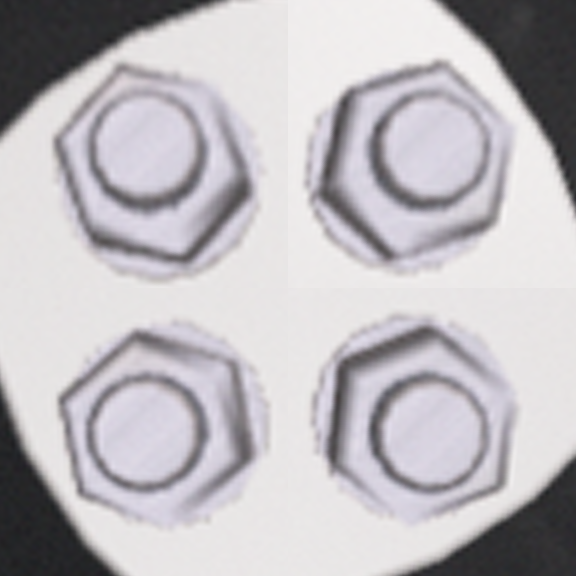

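Request:
drive_tool:
  steps:
    - {"x": -1.15,"y": 4.7,"z": 0,"rx": 0,"ry": 0,"rz": 0,"jaw": 1}
    - {"x": -1.15,"y": 4.7,"z": 0,"rx": 0,"ry": 0,"rz": 0,"jaw": 1}
    - {"x": -1.15,"y": 4.7,"z": 0,"rx": 0,"ry": 0,"rz": 0,"jaw": 1}
    - {"x": -1.15,"y": 4.7,"z": 0,"rx": 0,"ry": 0,"rz": 0,"jaw": 1}
    - {"x": -1.15,"y": 4.7,"z": 0,"rx": 0,"ry": 0,"rz": 0,"jaw": 1}
    - {"x": -1.15,"y": 4.7,"z": 0,"rx": 0,"ry": 0,"rz": 0,"jaw": 1}
    - {"x": -1.15,"y": 4.7,"z": 0,"rx": 0,"ry": 0,"rz": 0,"jaw": 1}
    - {"x": 0,"y": 0,"z": 0,"rx": 0,"ry": 0,"rz": 0,"jaw": 1}

```text
clock: 6.25
eef_pos: [0.551, 0.2607, 0.2479]
orientation: [179.8, 0.0, 177.9]
ft_force: [-0.6, -1.1, 0.1]
width: 0.0853
grasp_force: 0.0
```

Run:
```python
from h import *
p,d,m=grab('wrist'); o=observe(); print(o['eef_pos'],o['orientation'],o['qpos'],o['clock'])
cv2.imwrite('pics/w4.png',p[...,::-1])
c=cloud(load('wrist')); Z=c[...,2]
q=(Z>.115)&(Z<.14)&(abs(c[...,0]-.493)<.08)&(abs(c[...,1]-.258)<.06)
P=c[q&(Z>.126)];r=cv2.minAreaRect(P[:,:2].astype(np.float32)*1000);print(len(P),Z[q].max(),r,cv2.boxPoints(r))
b=(abs(Z-.048)<.004)&(abs(c[...,0]-.49)<.08)&(abs(c[...,1]-.24)<.09);P=c[b];print(cv2.minAreaRect(P[:,:2].astype(np.float32)*1000),np.median(P[:,2]))
```

```text
[0.55209067 0.25789621 0.24743269] [1.79964354e+02 4.34381701e-03 1.77710411e+02] [ 2.59273440e-02  3.15668134e+01 -4.57032731e+01  1.04486090e+02
  2.70413687e+01  5.54186847e+01  3.04629388e+01] 6.3
2119 0.133625498804778 ((493.4927978515625, 257.8013916015625), (18.00468635559082, 97.3628158569336), 87.56859588623047) [[444.47333 250.87238]
 [541.7485  246.74193]
 [542.51227 264.7304 ]
 [445.23712 268.86084]]
((486.63739013671875, 240.639404296875), (120.48646545410156, 76.01900482177734), 68.82330322265625) 0.04832835296251281
```

View pics/w4.png

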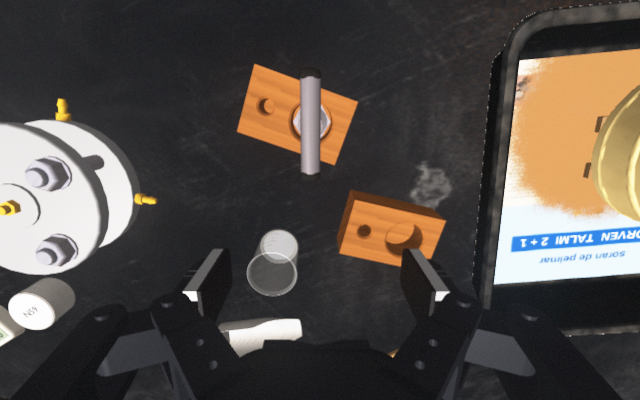

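The handle centre is (0.4935, 0.2578) with yaw 177.6, and its top is at 0.131. The top camera gives the same. I'm going down to grasp it.

Request:
drive_tool:
  steps:
    - {"x": -2.97,"y": 0.09,"z": 0,"rx": 0,"ry": 0,"rz": 0,"jaw": 1}
    - {"x": -2.97,"y": 0.09,"z": 0,"rx": 0,"ry": 0,"rz": 0,"jaw": 1}
    - {"x": 0,"y": 0,"z": -2.7,"rx": 0,"ry": 0,"rz": 0,"jaw": 1}
    - {"x": 0,"y": 0,"z": -4,"rx": 0,"ry": 0,"rz": 0,"jaw": 1}
    - {"x": 0,"y": 0,"z": -4,"rx": 0,"ry": 0,"rz": 0,"jaw": 1}
    - {"x": 0,"y": 0,"z": -3,"rx": 0,"ry": 0,"rz": 0,"jaw": 1}
    - {"x": 0,"y": 0,"z": -1,"rx": 0,"ry": 0,"rz": 0,"jaw": 1}
    - {"x": 0,"y": 0,"z": 0,"rx": 0,"ry": 0,"rz": 0,"jaw": 1}

```text
clock: 7.3
eef_pos: [0.4938, 0.2571, 0.1003]
orientation: [-180.0, -0.0, 177.4]
ft_force: [-0.1, -0.2, 0.8]
width: 0.0852
grasp_force: 0.0
```

Request:
drive_tool:
  steps:
    - {"x": 0,"y": 0,"z": 0,"rx": 0,"ry": 0,"rz": 0,"jaw": 0.4}
    - {"x": 0,"y": 0,"z": 0,"rx": 0,"ry": 0,"rz": 0,"jaw": 0}
    - {"x": 0,"y": 0,"z": 0,"rx": 0,"ry": 0,"rz": 0,"jaw": -0.4}
    - {"x": 0,"y": 0,"z": 0,"rx": 0,"ry": 0,"rz": 0,"jaw": -0.6}
    - {"x": 0,"y": 0,"z": 0,"rx": 0,"ry": 0,"rz": 0,"jaw": -1}
    - {"x": 0,"y": 0,"z": 0,"rx": 0,"ry": 0,"rz": 0,"jaw": -1}
    - {"x": 0,"y": 0,"z": 0,"rx": 0,"ry": 0,"rz": 0,"jaw": -1}
    - {"x": 0,"y": 0,"z": 0,"rx": 0,"ry": 0,"rz": 0,"jaw": -1}
  newtons: 80

```text
clock: 8.3
eef_pos: [0.4937, 0.2581, 0.1008]
orientation: [180.0, 0.0, 177.5]
ft_force: [-0.1, 0.5, 6.1]
width: 0.0167
grasp_force: 78.1
```

```bash
python3 -c "
from h import *
o=observe(); print(o)"
```

```text
{'clock': 8.3, 'qpos': array([ -8.24006836,  37.96482231, -37.2921379 , 118.42752425,
        39.06234307,  36.27799191,  15.11799236]), 'qvel': array([ 0.1135558 , -0.08413435,  0.07437213, -0.06019127,  0.01150922,
       -0.03008849,  0.06939968]), 'effort': array([ 1.84139432e-01, -6.30638909e+01, -8.17563236e+00, -1.37125102e+01,
        7.21721118e-02, -8.86530778e-02, -7.89647747e-03]), 'eef_pos': array([0.49374349, 0.25814015, 0.10078959]), 'orientation': array([1.79968235e+02, 4.93866113e-02, 1.77511544e+02]), 'ft_force': array([-0.10418704,  0.48797241,  6.10858629]), 'torque': array([-0.1168746 ,  0.09185882,  0.03365644]), 'grasp_force': 78.09340596199036, 'width': 0.016705282281700134}
```

Request:
drive_tool:
  steps:
    - {"x": 0,"y": 0,"z": 2.3,"rx": 0,"ry": 0,"rz": 0,"jaw": -1}
    - {"x": 0,"y": 0,"z": 5,"rx": 0,"ry": 0,"rz": 0,"jaw": -1}
    - {"x": 0,"y": 0,"z": 5,"rx": 0,"ry": 0,"rz": 0,"jaw": -1}
    - {"x": 1.6,"y": -3.7,"z": 0,"rx": 0,"ry": 0,"rz": -1.5,"jaw": -1}
    - {"x": 2.15,"y": -4.93,"z": 0,"rx": 0,"ry": 0,"rz": -2,"jaw": -1}
    - {"x": 2.15,"y": -4.93,"z": 0,"rx": 0,"ry": 0,"rz": -2,"jaw": -1}
    - {"x": 2.15,"y": -4.93,"z": 0,"rx": 0,"ry": 0,"rz": -2,"jaw": -1}
    - {"x": 2.15,"y": -4.93,"z": 0,"rx": 0,"ry": 0,"rz": -1,"jaw": -1}
  newtons: 100

```text
clock: 9.3
eef_pos: [0.5956, 0.0216, 0.2229]
orientation: [-180.0, -0.0, 169.0]
ft_force: [0.3, -0.1, -2.2]
width: 0.0168
grasp_force: 98.3
```

Request:
drive_tool:
  steps:
    - {"x": 1.6,"y": -3.7,"z": 0,"rx": 0,"ry": 0,"rz": -0.5,"jaw": -1}
    - {"x": 1.1,"y": -2.5,"z": 0,"rx": 0,"ry": 0,"rz": -0.5,"jaw": -1}
    - {"x": 0,"y": 0,"z": 0,"rx": 0,"ry": 0,"rz": 0,"jaw": -1}
    - {"x": 0,"y": 0,"z": -1.0,"rx": 0,"ry": 0,"rz": 0,"jaw": -1}
    - {"x": 0,"y": 0,"z": 0,"rx": 0,"ry": 0,"rz": 0,"jaw": -1}
    - {"x": 0,"y": 0,"z": 0,"rx": 0,"ry": 0,"rz": 0,"jaw": -1}
    - {"x": 0,"y": 0,"z": 0,"rx": 0,"ry": 0,"rz": 0,"jaw": -1}
    - {"x": 0,"y": 0,"z": 0,"rx": 0,"ry": 0,"rz": 0,"jaw": -1}

```text
clock: 10.3
eef_pos: [0.6226, -0.0382, 0.2135]
orientation: [180.0, 0.0, 168.0]
ft_force: [0.2, -0.0, -3.1]
width: 0.0162
grasp_force: 98.3
```

```bash
python3 -c "
from h import *
p,d,m=grab('wrist'); o=observe(); print({k:np.round(o[k],4) for k in ('clock','eef_pos','orientation','qpos','ft_force','torque','width')})
cv2.imwrite('pics/w5.png',p[...,::-1])"
```

```text
{'clock': np.float64(10.35), 'eef_pos': array([ 0.6226, -0.0384,  0.2135]), 'orientation': array([1.799988e+02, 2.160000e-02, 1.680102e+02]), 'qpos': array([ 25.827 ,  33.9144, -42.026 , 104.7054,  28.1881,  52.2807,
        48.8993]), 'ft_force': array([ 0.1441, -0.3112, -2.8699]), 'torque': array([ 0.0488, -0.0293, -0.0337]), 'width': np.float64(0.0166)}
```

View pics/w5.png

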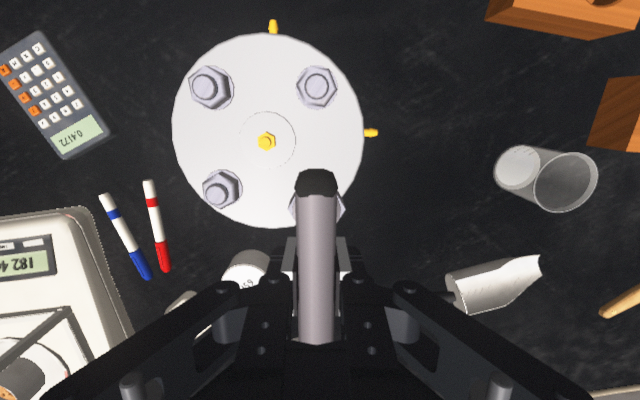

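Request:
drive_tool:
  steps:
    - {"x": 0,"y": 0,"z": -0.9,"rx": 0,"ry": 0,"rz": 0,"jaw": -1}
    - {"x": 0,"y": 0,"z": -0.9,"rx": 0,"ry": 0,"rz": 0,"jaw": -1}
    - {"x": 0,"y": 0,"z": -0.2,"rx": 0,"ry": 0,"rz": 0,"jaw": -1}
    - {"x": 0,"y": 0,"z": -0.2,"rx": 0,"ry": 0,"rz": 0,"jaw": -1}
    - {"x": 0,"y": 0,"z": -0.2,"rx": 0,"ry": 0,"rz": 0,"jaw": -1}
    - {"x": 0,"y": 0,"z": -0.2,"rx": 0,"ry": 0,"rz": 0,"jaw": -1}
    - {"x": 0,"y": 0,"z": 0,"rx": 0,"ry": 0,"rz": 0,"jaw": -1}
    - {"x": 0,"y": 0,"z": 0,"rx": 0,"ry": 0,"rz": 0,"jaw": -1}

```text
clock: 11.35
eef_pos: [0.6226, -0.0384, 0.1874]
orientation: [180.0, 0.0, 168.0]
ft_force: [0.1, -0.1, -3.3]
width: 0.0165
grasp_force: 98.3
```

```bash
cat > s.py <<'E'
from h import *
o=observe(); print({k:np.round(o[k],4).tolist() for k in ('clock','eef_pos','orientation','ft_force','torque')}, round(o['qpos'][6],1))
E
python3 s.py
```

```text
{'clock': 11.35, 'eef_pos': [0.6226, -0.0384, 0.1874], 'orientation': [179.9966, 0.0146, 168.0048], 'ft_force': [0.068, -0.1143, -3.3118], 'torque': [0.0931, -0.089, -0.0149]} 47.4
```

Request:
drive_tool:
  steps:
    - {"x": 0,"y": 0,"z": -0.4,"rx": 0,"ry": 0,"rz": 0,"jaw": -1}
    - {"x": 0,"y": 0,"z": -0.4,"rx": 0,"ry": 0,"rz": 0,"jaw": -1}
    - {"x": 0,"y": 0,"z": 0,"rx": 0,"ry": 0,"rz": -9,"jaw": -1}
    - {"x": 0,"y": 0,"z": 0,"rx": 0,"ry": 0,"rz": -9,"jaw": -1}
    - {"x": 0,"y": 0,"z": 0,"rx": 0,"ry": 0,"rz": -9,"jaw": -1}
    - {"x": 0,"y": 0,"z": 0,"rx": 0,"ry": 0,"rz": -9,"jaw": -1}
    - {"x": 0,"y": 0,"z": 0,"rx": 0,"ry": 0,"rz": -9,"jaw": -1}
    - {"x": 0,"y": 0,"z": 0,"rx": 0,"ry": 0,"rz": 0,"jaw": -1}

```text
clock: 12.35
eef_pos: [0.6224, -0.038, 0.1788]
orientation: [-180.0, -0.0, 123.1]
ft_force: [0.6, 1.6, -8.4]
width: 0.0164
grasp_force: 97.7
```

```bash
python3 s.py
```

```text
{'clock': 12.35, 'eef_pos': [0.6224, -0.038, 0.1788], 'orientation': [-179.9905, -0.0042, 123.1091], 'ft_force': [0.5714, 1.6029, -8.416], 'torque': [0.4383, -0.4702, 0.0218]} 10.5
```

Run:
```python
from h import *
for i in range(4):
    grab('wrist'); o=observe(); print(o['torque'].round(3),o['ft_force'].round(2),o['orientation'].round(2),o['eef_pos'].round(4))
```

```text
[ 0.398 -0.471  0.141] [ 2.04  0.4  -8.08] [-1.7999e+02 -2.0000e-02  1.2324e+02] [ 0.6224 -0.038   0.1788]
[ 0.492 -0.54   0.122] [ 1.48  1.69 -8.36] [-1.8000e+02 -2.0000e-02  1.2324e+02] [ 0.6224 -0.038   0.1788]
[ 0.534 -0.531  0.127] [ 1.    1.96 -8.97] [-1.800e+02 -3.000e-02  1.232e+02] [ 0.6224 -0.0381  0.1788]
[ 0.569 -0.543  0.099] [ 1.78  2.83 -7.95] [ 1.8000e+02 -4.0000e-02  1.2316e+02] [ 0.6224 -0.0382  0.1788]
```

Request:
drive_tool:
  steps:
    - {"x": 0,"y": 0,"z": 0,"rx": 0,"ry": 0,"rz": 4.5,"jaw": -1}
    - {"x": 0,"y": 0,"z": 1.2,"rx": 0,"ry": 0,"rz": 0,"jaw": -1}
    - {"x": 0,"y": 0,"z": 2.4,"rx": 0,"ry": 0,"rz": 0,"jaw": -1}
    - {"x": -3.55,"y": -2.35,"z": 0,"rx": 0,"ry": 0,"rz": 6.5,"jaw": -1}
    - {"x": -3.55,"y": -2.35,"z": 0,"rx": 0,"ry": 0,"rz": 6.5,"jaw": -1}
    - {"x": -3.55,"y": -2.35,"z": 0,"rx": 0,"ry": 0,"rz": 6.5,"jaw": -1}
    - {"x": 0,"y": 0,"z": 0,"rx": 0,"ry": 0,"rz": 0,"jaw": -1}
    - {"x": 0,"y": 0,"z": -1.2,"rx": 0,"ry": 0,"rz": 0,"jaw": -1}

```text
clock: 13.55
eef_pos: [0.5173, -0.1094, 0.2045]
orientation: [179.9, 0.2, 146.8]
ft_force: [0.5, 0.9, -2.4]
width: 0.0163
grasp_force: 98.7
```

Request:
drive_tool:
  steps:
    - {"x": 0,"y": 0,"z": 0,"rx": 0,"ry": 0,"rz": 0,"jaw": -1}
    - {"x": 0,"y": 0,"z": -0.6,"rx": 0,"ry": 0,"rz": 0,"jaw": -1}
    - {"x": 0,"y": 0,"z": -0.3,"rx": 0,"ry": 0,"rz": 0,"jaw": -1}
    - {"x": 0,"y": 0,"z": -0.3,"rx": 0,"ry": 0,"rz": 0,"jaw": -1}
    - {"x": 0,"y": 0,"z": -0.3,"rx": 0,"ry": 0,"rz": 0,"jaw": -1}
    - {"x": 0,"y": 0,"z": 0,"rx": 0,"ry": 0,"rz": 0,"jaw": -1}
    - {"x": 0,"y": 0,"z": 0,"rx": 0,"ry": 0,"rz": 0,"jaw": -1}
    - {"x": 0,"y": 0,"z": 0,"rx": 0,"ry": 0,"rz": 0,"jaw": -1}

```text
clock: 14.55
eef_pos: [0.5161, -0.1089, 0.1884]
orientation: [180.0, 0.0, 147.0]
ft_force: [0.3, 1.2, -2.2]
width: 0.0164
grasp_force: 98.8
```

```bash
python3 s.py
```

```text
{'clock': 14.55, 'eef_pos': [0.5161, -0.1089, 0.1884], 'orientation': [179.9873, 0.0095, 146.9988], 'ft_force': [0.2698, 1.1917, -2.2135], 'torque': [0.3831, 0.0604, -0.1799]} 36.6
```

Request:
drive_tool:
  steps:
    - {"x": 0,"y": 0,"z": -0.3,"rx": 0,"ry": 0,"rz": -3,"jaw": -1}
    - {"x": 0,"y": 0,"z": -0.6,"rx": 0,"ry": 0,"rz": 0,"jaw": -1}
    - {"x": 0,"y": 0,"z": 0,"rx": 0,"ry": 0,"rz": -8,"jaw": -1}
    - {"x": 0,"y": 0,"z": 0,"rx": 0,"ry": 0,"rz": -8,"jaw": -1}
    - {"x": 0,"y": 0,"z": 0,"rx": 0,"ry": 0,"rz": -8,"jaw": -1}
    - {"x": 0,"y": 0,"z": 0,"rx": 0,"ry": 0,"rz": -8,"jaw": -1}
    - {"x": 0,"y": 0,"z": 0,"rx": 0,"ry": 0,"rz": -8,"jaw": -1}
    - {"x": 0,"y": 0,"z": 0,"rx": 0,"ry": 0,"rz": 0,"jaw": -1}

```text
clock: 15.55
eef_pos: [0.5157, -0.1086, 0.1791]
orientation: [-180.0, -0.0, 104.1]
ft_force: [-1.3, 1.5, -2.8]
width: 0.0165
grasp_force: 98.8
```

```bash
cat > t.py <<'E'
from h import *
T=[]
for i in range(2):
    snapshot('wrist'); o=observe(); T.append(np.r_[o['torque'],o['ft_force'],o['eef_pos'],o['orientation'][2],o['qpos'][6],o['clock']])
print(np.array(T).round(4))
E
python3 t.py
```

```text
[[ 6.714000e-01  2.899000e-01  7.170000e-02 -5.550000e-01  2.834100e+00
  -2.537900e+00  5.157000e-01 -1.086000e-01  1.791000e-01  1.042527e+02
   1.903600e+00  1.560000e+01]
 [ 7.671000e-01  2.601000e-01  1.407000e-01 -8.975000e-01  2.663000e+00
  -2.659300e+00  5.157000e-01 -1.086000e-01  1.791000e-01  1.042455e+02
   1.903800e+00  1.565000e+01]]
```

Request:
drive_tool:
  steps:
    - {"x": 0,"y": 0,"z": 0,"rx": 0,"ry": 0,"rz": 4.5,"jaw": -1}
    - {"x": 0,"y": 0,"z": 1.2,"rx": 0,"ry": 0,"rz": 0,"jaw": -1}
    - {"x": 0,"y": 0,"z": 2.4,"rx": 0,"ry": 0,"rz": 0,"jaw": -1}
    - {"x": 2.96,"y": -0.6,"z": 0,"rx": 0,"ry": 0,"rz": 9,"jaw": -1}
    - {"x": 2.96,"y": -0.6,"z": 0,"rx": 0,"ry": 0,"rz": 9,"jaw": -1}
    - {"x": 2.96,"y": -0.6,"z": 0,"rx": 0,"ry": 0,"rz": 9,"jaw": -1}
    - {"x": 0,"y": 0,"z": 0,"rx": 0,"ry": 0,"rz": 0,"jaw": -1}
    - {"x": 0,"y": 0,"z": -1.2,"rx": 0,"ry": 0,"rz": 0,"jaw": -1}

```text
clock: 16.65
eef_pos: [0.6047, -0.1274, 0.2038]
orientation: [180.0, 0.1, 135.4]
ft_force: [-0.6, 0.4, -3.3]
width: 0.0167
grasp_force: 98.9
```

Request:
drive_tool:
  steps:
    - {"x": 0,"y": 0,"z": 0,"rx": 0,"ry": 0,"rz": 0,"jaw": -1}
    - {"x": 0,"y": 0,"z": -0.6,"rx": 0,"ry": 0,"rz": 0,"jaw": -1}
    - {"x": 0,"y": 0,"z": -0.3,"rx": 0,"ry": 0,"rz": 0,"jaw": -1}
    - {"x": 0,"y": 0,"z": -0.3,"rx": 0,"ry": 0,"rz": 0,"jaw": -1}
    - {"x": 0,"y": 0,"z": -0.3,"rx": 0,"ry": 0,"rz": 0,"jaw": -1}
    - {"x": 0,"y": 0,"z": 0,"rx": 0,"ry": 0,"rz": 0,"jaw": -1}
    - {"x": 0,"y": 0,"z": 0,"rx": 0,"ry": 0,"rz": 0,"jaw": -1}
    - {"x": 0,"y": 0,"z": 0,"rx": 0,"ry": 0,"rz": 0,"jaw": -1}

```text
clock: 17.65
eef_pos: [0.6049, -0.127, 0.1884]
orientation: [180.0, 0.0, 135.5]
ft_force: [-0.3, 1.6, -2.2]
width: 0.0163
grasp_force: 98.8
```

```bash
python3 s.py
```

```text
{'clock': 17.65, 'eef_pos': [0.6049, -0.127, 0.1884], 'orientation': [179.9936, 0.01, 135.5077], 'ft_force': [-0.2801, 1.6346, -2.2078], 'torque': [0.1531, 0.1232, 0.413]} 29.6
```

```bash
python3 t.py
```

```text
[[ 1.554000e-01  1.505000e-01  4.309000e-01 -8.005000e-01  2.734200e+00
  -1.909400e+00  6.048000e-01 -1.270000e-01  1.884000e-01  1.355044e+02
   2.956890e+01  1.770000e+01]
 [ 1.828000e-01  1.188000e-01  3.937000e-01 -1.151700e+00  1.651100e+00
  -2.916300e+00  6.048000e-01 -1.270000e-01  1.884000e-01  1.355054e+02
   2.957050e+01  1.775000e+01]]
```

Request:
drive_tool:
  steps:
    - {"x": 0,"y": 0,"z": 0.6,"rx": 0,"ry": 0,"rz": 0,"jaw": -1}
    - {"x": 0,"y": 0,"z": 0.6,"rx": 0,"ry": 0,"rz": 0,"jaw": -1}
    - {"x": 0,"y": 0,"z": 0.2,"rx": 0,"ry": 0,"rz": 0,"jaw": -1}
    - {"x": 0,"y": 0,"z": 0,"rx": 0,"ry": 0,"rz": 0,"jaw": -1}
    - {"x": 0,"y": 0,"z": 0,"rx": 0,"ry": 0,"rz": 0,"jaw": -1}
    - {"x": 0,"y": 0,"z": 0,"rx": 0,"ry": 0,"rz": 0,"jaw": -1}
    - {"x": 0,"y": 0,"z": 0,"rx": 0,"ry": 0,"rz": 0,"jaw": -1}
    - {"x": 0,"y": 0,"z": 0,"rx": 0,"ry": 0,"rz": 0,"jaw": -1}

```text
clock: 18.75
eef_pos: [0.6048, -0.127, 0.2022]
orientation: [-180.0, -0.0, 135.5]
ft_force: [0.1, 0.1, -3.5]
width: 0.0164
grasp_force: 98.7
```

```bash
python3 t.py
python3 - <<'E'
from h import *
p,d,m=grab('wrist'); p=p[0:300,100:420]
cv2.imwrite('pics/w6.png',cv2.resize(p,None,fx=2,fy=2,interpolation=cv2.INTER_CUBIC)[...,::-1])
E
```

```text
[[-2.640000e-02  9.400000e-03 -2.050000e-02 -4.526000e-01  5.819000e-01
  -2.648900e+00  6.048000e-01 -1.270000e-01  2.022000e-01  1.354985e+02
   3.027800e+01  1.880000e+01]
 [ 2.760000e-02 -9.800000e-03  2.980000e-02 -1.077000e-01  7.149000e-01
  -2.117200e+00  6.048000e-01 -1.270000e-01  2.022000e-01  1.354981e+02
   3.028010e+01  1.885000e+01]]
```

View pics/w6.png

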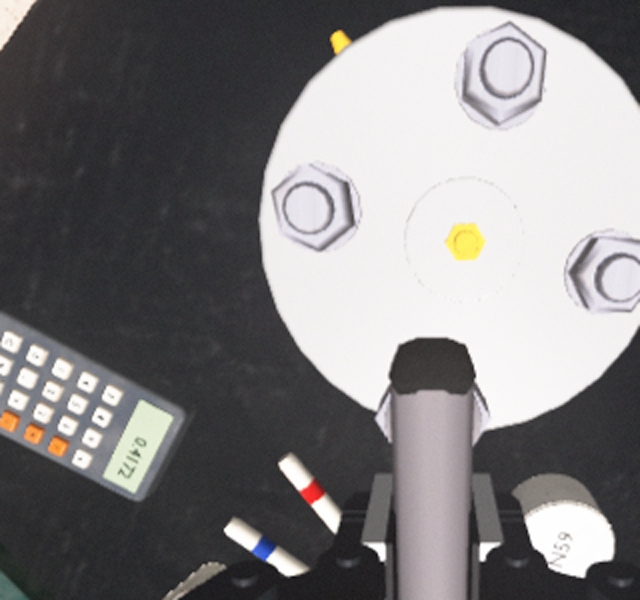

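Request:
drive_tool:
  steps:
    - {"x": 0,"y": 0.05,"z": 0,"rx": 0,"ry": 0,"rz": 3,"jaw": -1}
    - {"x": 0,"y": 0,"z": -0.8,"rx": 0,"ry": 0,"rz": 0,"jaw": -1}
    - {"x": 0,"y": 0,"z": -0.3,"rx": 0,"ry": 0,"rz": 0,"jaw": -1}
    - {"x": 0,"y": 0,"z": -0.3,"rx": 0,"ry": 0,"rz": 0,"jaw": -1}
    - {"x": 0,"y": 0,"z": -0.3,"rx": 0,"ry": 0,"rz": 0,"jaw": -1}
    - {"x": 0,"y": 0,"z": -0.3,"rx": 0,"ry": 0,"rz": 0,"jaw": -1}
    - {"x": 0,"y": 0,"z": -0.3,"rx": 0,"ry": 0,"rz": 0,"jaw": -1}
    - {"x": 0,"y": 0,"z": 0,"rx": 0,"ry": 0,"rz": 0,"jaw": -1}

```text
clock: 19.9
eef_pos: [0.6047, -0.1265, 0.1791]
orientation: [-180.0, -0.0, 138.5]
ft_force: [0.5, 0.8, -2.9]
width: 0.0164
grasp_force: 98.8
```

```bash
python3 t.py
```

```text
[[-1.151000e-01 -7.900000e-02 -3.212000e-01 -4.024000e-01 -1.185000e+00
  -2.139200e+00  6.048000e-01 -1.265000e-01  1.792000e-01  1.384972e+02
   3.147560e+01  1.995000e+01]
 [-2.001000e-01 -1.369000e-01 -4.367000e-01  4.200000e-01 -1.105700e+00
  -1.611100e+00  6.048000e-01 -1.265000e-01  1.793000e-01  1.384971e+02
   3.147790e+01  2.000000e+01]]
```

Request:
drive_tool:
  steps:
    - {"x": 0,"y": 0,"z": 0,"rx": 0,"ry": 0,"rz": -9,"jaw": -1}
    - {"x": 0,"y": 0,"z": 0,"rx": 0,"ry": 0,"rz": -9,"jaw": -1}
    - {"x": 0,"y": 0,"z": 0,"rx": 0,"ry": 0,"rz": -9,"jaw": -1}
    - {"x": 0,"y": 0,"z": 0,"rx": 0,"ry": 0,"rz": -9,"jaw": -1}
    - {"x": 0,"y": 0,"z": 0,"rx": 0,"ry": 0,"rz": -9,"jaw": -1}
    - {"x": 0,"y": 0,"z": 0,"rx": 0,"ry": 0,"rz": 0,"jaw": -1}
    - {"x": 0,"y": 0,"z": 0,"rx": 0,"ry": 0,"rz": 0,"jaw": -1}
    - {"x": 0,"y": 0,"z": 0,"rx": 0,"ry": 0,"rz": 0,"jaw": -1}

```text
clock: 21.0
eef_pos: [0.6045, -0.1264, 0.1793]
orientation: [-180.0, -0.0, 93.6]
ft_force: [-2.2, 1.3, -0.3]
width: 0.0166
grasp_force: 99.0
```

```bash
python3 t.py
```

```text
[[ 1.36100e-01  8.06800e-01  2.28000e-02 -2.63590e+00  6.79700e-01
  -3.10500e-01  6.04500e-01 -1.26500e-01  1.79300e-01  9.35798e+01
  -4.49010e+00  2.10500e+01]
 [ 1.54200e-01  8.82000e-01  1.04100e-01 -2.52240e+00  8.94900e-01
   7.43000e-02  6.04500e-01 -1.26500e-01  1.79300e-01  9.35558e+01
  -4.50740e+00  2.11000e+01]]
```

Request:
drive_tool:
  steps:
    - {"x": 0,"y": 0,"z": 0,"rx": 0,"ry": 0,"rz": 4.5,"jaw": -1}
    - {"x": 0,"y": 0,"z": 1.2,"rx": 0,"ry": 0,"rz": 0,"jaw": -1}
    - {"x": 0,"y": 0,"z": 2.4,"rx": 0,"ry": 0,"rz": 0,"jaw": -1}
    - {"x": -2.35,"y": 3.55,"z": 0,"rx": 0,"ry": 0,"rz": 2,"jaw": -1}
    - {"x": -2.35,"y": 3.55,"z": 0,"rx": 0,"ry": 0,"rz": 2,"jaw": -1}
    - {"x": -2.35,"y": 3.55,"z": 0,"rx": 0,"ry": 0,"rz": 1,"jaw": -1}
    - {"x": 0,"y": 0,"z": 0,"rx": 0,"ry": 0,"rz": 0,"jaw": -1}
    - {"x": 0,"y": 0,"z": -1.2,"rx": 0,"ry": 0,"rz": 0,"jaw": -1}

```text
clock: 22.1
eef_pos: [0.536, -0.0203, 0.2044]
orientation: [179.8, 0.1, 102.9]
ft_force: [0.4, -0.0, -2.7]
width: 0.0168
grasp_force: 98.9
```

Request:
drive_tool:
  steps:
    - {"x": 0,"y": 0,"z": 0,"rx": 0,"ry": 0,"rz": 0,"jaw": -1}
    - {"x": 0,"y": 0,"z": -0.6,"rx": 0,"ry": 0,"rz": 0,"jaw": -1}
    - {"x": 0,"y": 0,"z": -0.3,"rx": 0,"ry": 0,"rz": 0,"jaw": -1}
    - {"x": 0,"y": 0,"z": -0.3,"rx": 0,"ry": 0,"rz": 0,"jaw": -1}
    - {"x": 0,"y": 0,"z": -0.3,"rx": 0,"ry": 0,"rz": 0,"jaw": -1}
    - {"x": 0,"y": 0,"z": -0.3,"rx": 0,"ry": 0,"rz": 0,"jaw": -1}
    - {"x": 0,"y": 0,"z": 0,"rx": 0,"ry": 0,"rz": 0,"jaw": -1}
    - {"x": 0,"y": 0,"z": 0,"rx": 0,"ry": 0,"rz": 0,"jaw": -1}

```text
clock: 23.1
eef_pos: [0.5343, -0.0199, 0.1853]
orientation: [180.0, 0.0, 103.0]
ft_force: [-0.6, 0.9, -2.7]
width: 0.0166
grasp_force: 98.7
```

```bash
python3 s.py
```

```text
{'clock': 23.1, 'eef_pos': [0.5343, -0.0199, 0.1853], 'orientation': [179.9969, 0.0017, 103.0062], 'ft_force': [-0.6119, 0.889, -2.7329], 'torque': [-0.0078, 0.0304, -0.0063]} -8.1
```

Request:
drive_tool:
  steps:
    - {"x": 0,"y": 0,"z": -0.6,"rx": 0,"ry": 0,"rz": 0,"jaw": -1}
    - {"x": 0,"y": 0,"z": 0,"rx": 0,"ry": 0,"rz": -9,"jaw": -1}
    - {"x": 0,"y": 0,"z": 0,"rx": 0,"ry": 0,"rz": -9,"jaw": -1}
    - {"x": 0,"y": 0,"z": 0,"rx": 0,"ry": 0,"rz": -9,"jaw": -1}
    - {"x": 0,"y": 0,"z": 0,"rx": 0,"ry": 0,"rz": -9,"jaw": -1}
    - {"x": 0,"y": 0,"z": 0,"rx": 0,"ry": 0,"rz": -9,"jaw": -1}
    - {"x": 0,"y": 0,"z": 0,"rx": 0,"ry": 0,"rz": 0,"jaw": -1}
    - {"x": 0,"y": 0,"z": 0,"rx": 0,"ry": 0,"rz": 0,"jaw": -1}

```text
clock: 24.1
eef_pos: [0.5338, -0.0195, 0.1789]
orientation: [-179.9, 0.0, 58.2]
ft_force: [-1.7, 1.8, -5.2]
width: 0.0165
grasp_force: 98.4
```

```bash
python3 t.py
```

```text
[[ 8.23400e-01  4.79400e-01  6.63000e-02 -7.60700e-01  3.52320e+00
  -5.02700e+00  5.33900e-01 -1.96000e-02  1.78900e-01  5.81811e+01
  -4.36588e+01  2.41500e+01]
 [ 9.79600e-01  4.91600e-01  6.31000e-02 -4.82600e-01  3.09620e+00
  -5.69110e+00  5.33800e-01 -1.97000e-02  1.79000e-01  5.81387e+01
  -4.36855e+01  2.42000e+01]]
```

Request:
drive_tool:
  steps:
    - {"x": 0,"y": 0,"z": 0,"rx": 0,"ry": 0,"rz": -6,"jaw": -1}
    - {"x": 0,"y": 0,"z": 0,"rx": 0,"ry": 0,"rz": -6,"jaw": -1}
    - {"x": 0,"y": 0,"z": 0,"rx": 0,"ry": 0,"rz": -6,"jaw": -1}
    - {"x": 0,"y": 0,"z": 0,"rx": 0,"ry": 0,"rz": -3,"jaw": -1}
    - {"x": 0,"y": 0,"z": 0,"rx": 0,"ry": 0,"rz": 0,"jaw": -1}
    - {"x": 0,"y": 0,"z": 0,"rx": 0,"ry": 0,"rz": 0,"jaw": -1}
    - {"x": 0,"y": 0,"z": 0,"rx": 0,"ry": 0,"rz": 0,"jaw": -1}
    - {"x": 0,"y": 0,"z": 0,"rx": 0,"ry": 0,"rz": 0,"jaw": -1}

```text
clock: 25.2
eef_pos: [0.534, -0.0197, 0.1791]
orientation: [-180.0, 0.0, 37.1]
ft_force: [-1.4, 4.4, -6.5]
width: 0.0167
grasp_force: 98.2
```

```bash
python3 s.py
```

```text
{'clock': 25.2, 'eef_pos': [0.534, -0.0197, 0.1791], 'orientation': [-179.956, 0.0199, 37.0683], 'ft_force': [-1.3628, 4.3543, -6.5438], 'torque': [1.3815, 0.6196, 0.1462]} -60.0
```

Request:
drive_tool:
  steps:
    - {"x": 0,"y": 0.03,"z": 0,"rx": 0,"ry": 0,"rz": -3,"jaw": -1}
    - {"x": 0,"y": 0,"z": 0,"rx": 0,"ry": 0,"rz": -3,"jaw": -1}
    - {"x": 0,"y": 0,"z": 0,"rx": 0,"ry": 0,"rz": 0,"jaw": -1}
    - {"x": 0,"y": 0,"z": 0,"rx": 0,"ry": 0,"rz": 0,"jaw": -1}
    - {"x": 0,"y": 0,"z": 0,"rx": 0,"ry": 0,"rz": 0,"jaw": -1}
    - {"x": 0,"y": 0,"z": 0,"rx": 0,"ry": 0,"rz": 0,"jaw": -1}
    - {"x": 0,"y": 0,"z": 0,"rx": 0,"ry": 0,"rz": 0,"jaw": -1}
    - {"x": 0,"y": 0,"z": 0,"rx": 0,"ry": 0,"rz": 0,"jaw": -1}

```text
clock: 26.2
eef_pos: [0.5341, -0.0195, 0.1792]
orientation: [-180.0, 0.0, 31.1]
ft_force: [-2.9, 3.6, -6.1]
width: 0.0166
grasp_force: 98.3
```

```bash
python3 s.py
```

```text
{'clock': 26.2, 'eef_pos': [0.5341, -0.0195, 0.1792], 'orientation': [-179.9757, 0.0206, 31.0917], 'ft_force': [-2.922, 3.5537, -6.1197], 'torque': [1.4151, 0.7527, 0.096]} -64.7
```

Request:
drive_tool:
  steps:
    - {"x": 0,"y": 0,"z": 0,"rx": 0,"ry": 0,"rz": -3,"jaw": -1}
    - {"x": 0,"y": 0,"z": 0,"rx": 0,"ry": 0,"rz": -3,"jaw": -1}
    - {"x": 0,"y": 0,"z": 0,"rx": 0,"ry": 0,"rz": 0,"jaw": -1}
    - {"x": 0,"y": 0,"z": 0,"rx": 0,"ry": 0,"rz": 0,"jaw": -1}
    - {"x": 0,"y": 0,"z": 0,"rx": 0,"ry": 0,"rz": 0,"jaw": -1}
    - {"x": 0,"y": 0,"z": 0,"rx": 0,"ry": 0,"rz": 0,"jaw": -1}
    - {"x": 0,"y": 0,"z": 0,"rx": 0,"ry": 0,"rz": 0,"jaw": -1}
    - {"x": 0,"y": 0,"z": 0,"rx": 0,"ry": 0,"rz": 0,"jaw": -1}

```text
clock: 27.2
eef_pos: [0.5341, -0.0196, 0.1792]
orientation: [-180.0, 0.0, 25.1]
ft_force: [-2.9, 3.3, -6.2]
width: 0.0166
grasp_force: 98.4
```

```bash
python3 s.py
```

```text
{'clock': 27.2, 'eef_pos': [0.5341, -0.0196, 0.1792], 'orientation': [-179.9804, 0.0202, 25.111], 'ft_force': [-2.8554, 3.3368, -6.1699], 'torque': [1.4413, 0.7424, 0.1109]} -69.3
```

Request:
drive_tool:
  steps:
    - {"x": 0,"y": 0,"z": 0,"rx": 0,"ry": 0,"rz": -3,"jaw": -1}
    - {"x": 0,"y": 0,"z": 0,"rx": 0,"ry": 0,"rz": -3,"jaw": -1}
    - {"x": 0,"y": 0,"z": 0,"rx": 0,"ry": 0,"rz": 0,"jaw": -1}
    - {"x": 0,"y": 0,"z": 0,"rx": 0,"ry": 0,"rz": 0,"jaw": -1}
    - {"x": 0,"y": 0,"z": 0,"rx": 0,"ry": 0,"rz": 0,"jaw": -1}
    - {"x": 0,"y": 0,"z": 0,"rx": 0,"ry": 0,"rz": 0,"jaw": -1}
    - {"x": 0,"y": 0,"z": 0,"rx": 0,"ry": 0,"rz": 0,"jaw": -1}
    - {"x": 0,"y": 0,"z": 0,"rx": 0,"ry": 0,"rz": 0,"jaw": -1}

```text
clock: 28.2
eef_pos: [0.5341, -0.0196, 0.1792]
orientation: [-180.0, 0.0, 19.1]
ft_force: [-2.0, 4.3, -5.1]
width: 0.0167
grasp_force: 98.4
```

```bash
python3 s.py
```

```text
{'clock': 28.2, 'eef_pos': [0.5341, -0.0196, 0.1792], 'orientation': [-179.983, 0.0201, 19.1104], 'ft_force': [-1.9949, 4.3396, -5.0973], 'torque': [1.3806, 0.7433, 0.0698]} -73.9
```

Request:
drive_tool:
  steps:
    - {"x": 0,"y": 0,"z": 0,"rx": 0,"ry": 0,"rz": -3,"jaw": -1}
    - {"x": 0,"y": 0,"z": 0,"rx": 0,"ry": 0,"rz": -3,"jaw": -1}
    - {"x": 0,"y": 0,"z": 0,"rx": 0,"ry": 0,"rz": 0,"jaw": -1}
    - {"x": 0,"y": 0,"z": 0,"rx": 0,"ry": 0,"rz": 0,"jaw": -1}
    - {"x": 0,"y": 0,"z": 0,"rx": 0,"ry": 0,"rz": 0,"jaw": -1}
    - {"x": 0,"y": 0,"z": 0,"rx": 0,"ry": 0,"rz": 0,"jaw": -1}
    - {"x": 0,"y": 0,"z": 0,"rx": 0,"ry": 0,"rz": 0,"jaw": -1}
    - {"x": 0,"y": 0,"z": 0,"rx": 0,"ry": 0,"rz": 0,"jaw": -1}

```text
clock: 29.2
eef_pos: [0.5342, -0.0195, 0.1793]
orientation: [-180.0, 0.0, 13.1]
ft_force: [-2.4, 4.8, -5.5]
width: 0.0166
grasp_force: 98.4
```

```bash
python3 t.py
python3 - <<'E'
from h import *
p,d,m=grab('wrist'); cv2.imwrite('pics/w7.png',p[...,::-1])
E
```

```text
[[ 1.44450e+00  6.54300e-01  1.04000e-02 -1.34330e+00  5.08530e+00
  -6.04700e+00  5.34200e-01 -1.95000e-02  1.79300e-01  1.31160e+01
  -7.85228e+01  2.92500e+01]
 [ 1.42440e+00  7.58600e-01  1.50400e-01 -1.81750e+00  4.18700e+00
  -5.95400e+00  5.34200e-01 -1.95000e-02  1.79300e-01  1.31145e+01
  -7.85256e+01  2.93000e+01]]
```

View pics/w7.png

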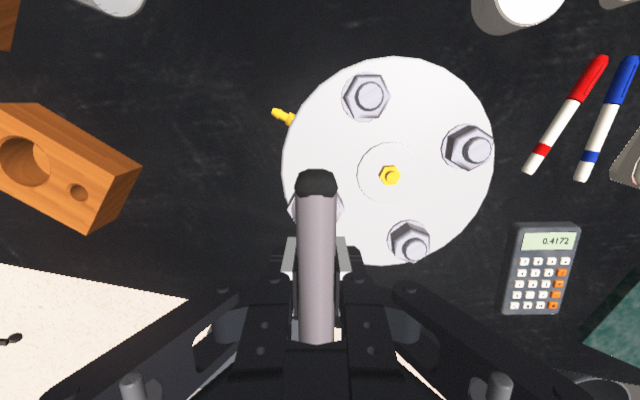

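Request:
drive_tool:
  steps:
    - {"x": 0,"y": 0,"z": 0,"rx": 0,"ry": 0,"rz": -2,"jaw": -1}
    - {"x": 0,"y": 0,"z": 0,"rx": 0,"ry": 0,"rz": -2,"jaw": -1}
    - {"x": 0,"y": 0,"z": 0,"rx": 0,"ry": 0,"rz": 0,"jaw": -1}
    - {"x": 0,"y": 0,"z": 0,"rx": 0,"ry": 0,"rz": 0,"jaw": -1}
    - {"x": 0,"y": 0,"z": 0,"rx": 0,"ry": 0,"rz": 0,"jaw": -1}
    - {"x": 0,"y": 0,"z": 0,"rx": 0,"ry": 0,"rz": 0,"jaw": -1}
    - {"x": 0,"y": 0,"z": 0,"rx": 0,"ry": 0,"rz": 0,"jaw": -1}
    - {"x": 0,"y": 0,"z": 0,"rx": 0,"ry": 0,"rz": 0,"jaw": -1}

```text
clock: 30.35
eef_pos: [0.5342, -0.0195, 0.1793]
orientation: [-180.0, 0.0, 9.1]
ft_force: [-2.7, 4.8, -5.4]
width: 0.0167
grasp_force: 98.4
```

```bash
cat > t.py <<'E'
from h import *
T=[];n=4
for i in range(n):
    o=observe(); T.append(np.r_[o['torque'],o['ft_force'],o['orientation'][2],o['qpos'][6],o['effort'][6]])
    if i<n-1: snapshot('wrist')
T=np.array(T); print('tz',T[:,2].round(3),'eff7',T[:,8].round(4)); print(T.mean(0).round(3),o['eef_pos'].round(4),o['clock'])
E
python3 t.py
```

```text
tz [0.179 0.137 0.261 0.137] eff7 [-0.1767 -0.1768 -0.1768 -0.1767]
[  1.449   0.623   0.178  -2.715   4.554  -5.424   9.126 -81.582  -0.177] [ 0.5342 -0.0195  0.1793] 30.5
```

Joint 7's effort gives a noise-free torque, currently 0.177 N m, so this nut is just at home.

Request:
drive_tool:
  steps:
    - {"x": 0,"y": 0,"z": 0,"rx": 0,"ry": 0,"rz": -2,"jaw": -1}
    - {"x": 0,"y": 0,"z": 0,"rx": 0,"ry": 0,"rz": -2,"jaw": -1}
    - {"x": 0,"y": 0,"z": 0,"rx": 0,"ry": 0,"rz": 0,"jaw": -1}
    - {"x": 0,"y": 0,"z": 0,"rx": 0,"ry": 0,"rz": 0,"jaw": -1}
    - {"x": 0,"y": 0,"z": 0,"rx": 0,"ry": 0,"rz": 0,"jaw": -1}
    - {"x": 0,"y": 0,"z": 0,"rx": 0,"ry": 0,"rz": 0,"jaw": -1}
    - {"x": 0,"y": 0,"z": 0,"rx": 0,"ry": 0,"rz": 0,"jaw": -1}
    - {"x": 0,"y": 0,"z": 0,"rx": 0,"ry": 0,"rz": 0,"jaw": -1}

```text
clock: 31.5
eef_pos: [0.5342, -0.0195, 0.1793]
orientation: [-180.0, 0.0, 5.1]
ft_force: [-1.7, 3.8, -5.5]
width: 0.0164
grasp_force: 98.5
```

```bash
sed -i 's/n=4/n=1/' t.py; python3 t.py
```

```text
tz [0.316] eff7 [-0.2744]
[  1.416   0.635   0.316  -1.665   3.82   -5.525   5.149 -84.626  -0.274] [ 0.5342 -0.0195  0.1793] 31.5
```

Request:
drive_tool:
  steps:
    - {"x": 0,"y": 0,"z": 0,"rx": 0,"ry": 0,"rz": 7,"jaw": -1}
    - {"x": 0,"y": 0,"z": 0,"rx": 0,"ry": 0,"rz": 7,"jaw": -1}
    - {"x": 0,"y": 0,"z": 1.2,"rx": 0,"ry": 0,"rz": 0,"jaw": -1}
    - {"x": 0,"y": 0,"z": 2.4,"rx": 0,"ry": 0,"rz": 0,"jaw": -1}
    - {"x": 2.34,"y": -3.56,"z": 0,"rx": 0,"ry": 0,"rz": 7.2,"jaw": -1}
    - {"x": 2.34,"y": -3.56,"z": 0,"rx": 0,"ry": 0,"rz": 7.2,"jaw": -1}
    - {"x": 2.34,"y": -3.56,"z": 0,"rx": 0,"ry": 0,"rz": 7.2,"jaw": -1}
    - {"x": 0,"y": 0,"z": 0,"rx": 0,"ry": 0,"rz": 0,"jaw": -1}

```text
clock: 32.5
eef_pos: [0.6064, -0.132, 0.2164]
orientation: [179.7, -0.0, 40.2]
ft_force: [-0.8, 0.5, -3.0]
width: 0.0165
grasp_force: 99.0
```

Request:
drive_tool:
  steps:
    - {"x": 0,"y": 0,"z": -1.2,"rx": 0,"ry": 0,"rz": 0,"jaw": -1}
    - {"x": 0,"y": 0,"z": 0,"rx": 0,"ry": 0,"rz": 0,"jaw": -1}
    - {"x": 0,"y": 0,"z": -0.6,"rx": 0,"ry": 0,"rz": 0,"jaw": -1}
    - {"x": 0,"y": 0,"z": -0.3,"rx": 0,"ry": 0,"rz": 0,"jaw": -1}
    - {"x": 0,"y": 0,"z": -0.3,"rx": 0,"ry": 0,"rz": 0,"jaw": -1}
    - {"x": 0,"y": 0,"z": -0.4,"rx": 0,"ry": 0,"rz": 0,"jaw": -1}
    - {"x": 0,"y": 0,"z": -0.4,"rx": 0,"ry": 0,"rz": 0,"jaw": -1}
    - {"x": 0,"y": 0,"z": 0,"rx": 0,"ry": 0,"rz": 0,"jaw": -1}

```text
clock: 33.5
eef_pos: [0.6043, -0.1265, 0.1829]
orientation: [-180.0, 0.0, 40.6]
ft_force: [-0.3, 0.4, -2.8]
width: 0.0164
grasp_force: 99.0
```

```bash
python3 t.py
```

```text
tz [0.246] eff7 [-0.0003]
[ 2.4000e-01 -4.0000e-02  2.4600e-01 -3.1900e-01  4.1000e-01 -2.8450e+00
  4.0602e+01 -4.5771e+01 -0.0000e+00] [ 0.6043 -0.1265  0.1829] 33.5
```

Request:
drive_tool:
  steps:
    - {"x": 0,"y": 0,"z": -0.4,"rx": 0,"ry": 0,"rz": 0,"jaw": -1}
    - {"x": 0,"y": 0,"z": 0,"rx": 0,"ry": 0,"rz": -10,"jaw": -1}
    - {"x": 0,"y": 0,"z": 0,"rx": 0,"ry": 0,"rz": -10,"jaw": -1}
    - {"x": 0,"y": 0,"z": 0,"rx": 0,"ry": 0,"rz": -10,"jaw": -1}
    - {"x": 0,"y": 0,"z": 0,"rx": 0,"ry": 0,"rz": -3,"jaw": -1}
    - {"x": 0,"y": 0,"z": 0,"rx": 0,"ry": 0,"rz": 0,"jaw": -1}
    - {"x": 0,"y": 0,"z": 0,"rx": 0,"ry": 0,"rz": 0,"jaw": -1}
    - {"x": 0,"y": 0,"z": 0,"rx": 0,"ry": 0,"rz": 0,"jaw": -1}

```text
clock: 34.5
eef_pos: [0.6043, -0.1261, 0.179]
orientation: [-180.0, 0.0, 7.7]
ft_force: [-0.6, 3.1, -6.3]
width: 0.017
grasp_force: 98.5
```

```bash
python3 t.py
```

```text
tz [0.066] eff7 [-0.1028]
[ 8.5100e-01  2.0700e-01  6.6000e-02 -5.8300e-01  3.1250e+00 -6.2990e+00
  7.6530e+00 -7.1382e+01 -1.0300e-01] [ 0.6043 -0.1261  0.179 ] 34.5
```

Request:
drive_tool:
  steps:
    - {"x": 0,"y": 0,"z": 0,"rx": 0,"ry": 0,"rz": -4,"jaw": -1}
    - {"x": 0,"y": 0,"z": 0,"rx": 0,"ry": 0,"rz": -3,"jaw": -1}
    - {"x": 0,"y": 0,"z": 0,"rx": 0,"ry": 0,"rz": 0,"jaw": -1}
    - {"x": 0,"y": 0,"z": 0,"rx": 0,"ry": 0,"rz": 0,"jaw": -1}
    - {"x": 0,"y": 0,"z": 0,"rx": 0,"ry": 0,"rz": 0,"jaw": -1}
    - {"x": 0,"y": 0,"z": 0,"rx": 0,"ry": 0,"rz": 0,"jaw": -1}
    - {"x": 0,"y": 0,"z": 0,"rx": 0,"ry": 0,"rz": 0,"jaw": -1}
    - {"x": 0,"y": 0,"z": 0,"rx": 0,"ry": 0,"rz": 0,"jaw": -1}

```text
clock: 35.5
eef_pos: [0.6044, -0.1263, 0.1792]
orientation: [-180.0, 0.0, 0.6]
ft_force: [-2.1, 4.5, -6.2]
width: 0.0166
grasp_force: 98.6
```

```bash
python3 t.py
```

```text
tz [0.128] eff7 [-0.1176]
[  1.348   0.344   0.128  -2.138   4.522  -6.232   0.611 -76.798  -0.118] [ 0.6044 -0.1263  0.1792] 35.5
```

Request:
drive_tool:
  steps:
    - {"x": 0,"y": 0,"z": 0,"rx": 0,"ry": 0,"rz": -4,"jaw": -1}
    - {"x": 0,"y": 0,"z": 0,"rx": 0,"ry": 0,"rz": -3,"jaw": -1}
    - {"x": 0,"y": 0,"z": 0,"rx": 0,"ry": 0,"rz": 0,"jaw": -1}
    - {"x": 0,"y": 0,"z": 0,"rx": 0,"ry": 0,"rz": 0,"jaw": -1}
    - {"x": 0,"y": 0,"z": 0,"rx": 0,"ry": 0,"rz": 0,"jaw": -1}
    - {"x": 0,"y": 0,"z": 0,"rx": 0,"ry": 0,"rz": 0,"jaw": -1}
    - {"x": 0,"y": 0,"z": 0,"rx": 0,"ry": 0,"rz": 0,"jaw": -1}
    - {"x": 0,"y": 0,"z": 0,"rx": 0,"ry": 0,"rz": 0,"jaw": -1}

```text
clock: 36.5
eef_pos: [0.6045, -0.1264, 0.1793]
orientation: [-180.0, 0.0, -6.4]
ft_force: [-1.1, 4.2, -4.7]
width: 0.0168
grasp_force: 98.6
```

```bash
python3 t.py
```

```text
tz [0.064] eff7 [-0.1189]
[ 1.4980e+00  3.1000e-01  6.4000e-02 -1.1400e+00  4.2150e+00 -4.7480e+00
 -6.3840e+00 -8.2169e+01 -1.1900e-01] [ 0.6045 -0.1264  0.1793] 36.5
```

Request:
drive_tool:
  steps:
    - {"x": 0,"y": 0,"z": 0,"rx": 0,"ry": 0,"rz": -4,"jaw": -1}
    - {"x": 0,"y": 0,"z": 0,"rx": 0,"ry": 0,"rz": -3,"jaw": -1}
    - {"x": 0,"y": 0,"z": 0,"rx": 0,"ry": 0,"rz": 0,"jaw": -1}
    - {"x": 0,"y": 0,"z": 0,"rx": 0,"ry": 0,"rz": 0,"jaw": -1}
    - {"x": 0,"y": 0,"z": 0,"rx": 0,"ry": 0,"rz": 0,"jaw": -1}
    - {"x": 0,"y": 0,"z": 0,"rx": 0,"ry": 0,"rz": 0,"jaw": -1}
    - {"x": 0,"y": 0,"z": 0,"rx": 0,"ry": 0,"rz": 0,"jaw": -1}
    - {"x": 0,"y": 0,"z": 0,"rx": 0,"ry": 0,"rz": 0,"jaw": -1}

```text
clock: 37.5
eef_pos: [0.6045, -0.1264, 0.1793]
orientation: [-180.0, 0.0, -13.3]
ft_force: [-1.4, 4.7, -3.7]
width: 0.0163
grasp_force: 98.7
```

```bash
python3 t.py
```

```text
tz [0.112] eff7 [-0.1229]
[  1.557   0.277   0.112  -1.407   4.713  -3.745 -13.337 -87.498  -0.123] [ 0.6045 -0.1264  0.1793] 37.5
```

Request:
drive_tool:
  steps:
    - {"x": 0,"y": 0,"z": 0,"rx": 0,"ry": 0,"rz": -4,"jaw": -1}
    - {"x": 0,"y": 0,"z": 0,"rx": 0,"ry": 0,"rz": -3,"jaw": -1}
    - {"x": 0,"y": 0,"z": 0,"rx": 0,"ry": 0,"rz": 0,"jaw": -1}
    - {"x": 0,"y": 0,"z": 0,"rx": 0,"ry": 0,"rz": 0,"jaw": -1}
    - {"x": 0,"y": 0,"z": 0,"rx": 0,"ry": 0,"rz": 0,"jaw": -1}
    - {"x": 0,"y": 0,"z": 0,"rx": 0,"ry": 0,"rz": 0,"jaw": -1}
    - {"x": 0,"y": 0,"z": 0,"rx": 0,"ry": 0,"rz": 0,"jaw": -1}
    - {"x": 0,"y": 0,"z": 0,"rx": 0,"ry": 0,"rz": 0,"jaw": -1}

```text
clock: 38.5
eef_pos: [0.6045, -0.1264, 0.1793]
orientation: [-180.0, -0.0, -20.3]
ft_force: [-0.5, 5.3, -4.2]
width: 0.0169
grasp_force: 98.8
```

```bash
python3 t.py
```

```text
tz [0.072] eff7 [-0.1256]
[ 1.5620e+00  2.1200e-01  7.2000e-02 -5.3500e-01  5.3270e+00 -4.1940e+00
 -2.0309e+01 -9.2825e+01 -1.2600e-01] [ 0.6045 -0.1264  0.1793] 38.5
```

Request:
drive_tool:
  steps:
    - {"x": 0,"y": 0,"z": 0,"rx": 0,"ry": 0,"rz": -3,"jaw": -1}
    - {"x": 0,"y": 0,"z": 0,"rx": 0,"ry": 0,"rz": -3,"jaw": -1}
    - {"x": 0,"y": 0,"z": 0,"rx": 0,"ry": 0,"rz": 0,"jaw": -1}
    - {"x": 0,"y": 0,"z": 0,"rx": 0,"ry": 0,"rz": 0,"jaw": -1}
    - {"x": 0,"y": 0,"z": 0,"rx": 0,"ry": 0,"rz": 0,"jaw": -1}
    - {"x": 0,"y": 0,"z": 0,"rx": 0,"ry": 0,"rz": 0,"jaw": -1}
    - {"x": 0,"y": 0,"z": 0,"rx": 0,"ry": 0,"rz": 0,"jaw": -1}
    - {"x": 0,"y": 0,"z": 0,"rx": 0,"ry": 0,"rz": 0,"jaw": -1}

```text
clock: 39.5
eef_pos: [0.6046, -0.1265, 0.1793]
orientation: [-180.0, -0.0, -26.3]
ft_force: [-0.5, 4.6, -4.4]
width: 0.0164
grasp_force: 98.8
```

```bash
python3 t.py
```

```text
tz [0.255] eff7 [-0.2723]
[  1.521   0.162   0.255  -0.537   4.553  -4.36  -26.311 -97.406  -0.272] [ 0.6046 -0.1265  0.1793] 39.5
```

Request:
drive_tool:
  steps:
    - {"x": 0,"y": 0,"z": 0,"rx": 0,"ry": 0,"rz": 7,"jaw": -1}
    - {"x": 0,"y": 0,"z": 0,"rx": 0,"ry": 0,"rz": 7,"jaw": -1}
    - {"x": 0,"y": 0,"z": 1.2,"rx": 0,"ry": 0,"rz": 0,"jaw": -1}
    - {"x": 0,"y": 0,"z": 2.4,"rx": 0,"ry": 0,"rz": 0,"jaw": -1}
    - {"x": 0.6,"y": 2.95,"z": 0,"rx": 0,"ry": 0,"rz": 7.7,"jaw": -1}
    - {"x": 0.6,"y": 2.95,"z": 0,"rx": 0,"ry": 0,"rz": 7.7,"jaw": -1}
    - {"x": 0.6,"y": 2.95,"z": 0,"rx": 0,"ry": 0,"rz": 7.7,"jaw": -1}
    - {"x": 0,"y": 0,"z": 0,"rx": 0,"ry": 0,"rz": 0,"jaw": -1}

```text
clock: 40.5
eef_pos: [0.6239, -0.0366, 0.2165]
orientation: [180.0, -0.2, 10.8]
ft_force: [-0.1, -0.7, -1.8]
width: 0.0166
grasp_force: 99.0
```

Request:
drive_tool:
  steps:
    - {"x": 0,"y": 0,"z": -1.2,"rx": 0,"ry": 0,"rz": 0,"jaw": -1}
    - {"x": 0,"y": 0,"z": 0,"rx": 0,"ry": 0,"rz": 0,"jaw": -1}
    - {"x": 0,"y": 0,"z": -0.6,"rx": 0,"ry": 0,"rz": 0,"jaw": -1}
    - {"x": 0,"y": 0,"z": -0.3,"rx": 0,"ry": 0,"rz": 0,"jaw": -1}
    - {"x": 0,"y": 0,"z": -0.3,"rx": 0,"ry": 0,"rz": 0,"jaw": -1}
    - {"x": 0,"y": 0,"z": -0.4,"rx": 0,"ry": 0,"rz": 0,"jaw": -1}
    - {"x": 0,"y": 0,"z": -0.4,"rx": 0,"ry": 0,"rz": 0,"jaw": -1}
    - {"x": 0,"y": 0,"z": 0,"rx": 0,"ry": 0,"rz": 0,"jaw": -1}

```text
clock: 41.5
eef_pos: [0.6223, -0.0377, 0.1829]
orientation: [-180.0, 0.0, 10.7]
ft_force: [-0.1, -0.1, -3.6]
width: 0.0166
grasp_force: 99.1
```

```bash
python3 t.py
```

```text
tz [-0.264] eff7 [-0.0182]
[ 2.4100e-01  5.6000e-02 -2.6400e-01 -1.0100e-01 -1.2900e-01 -3.5830e+00
  1.0715e+01 -7.6917e+01 -1.8000e-02] [ 0.6223 -0.0377  0.1829] 41.5
```

Request:
drive_tool:
  steps:
    - {"x": 0,"y": 0,"z": -0.4,"rx": 0,"ry": 0,"rz": 0,"jaw": -1}
    - {"x": 0,"y": 0,"z": 0,"rx": 0,"ry": 0,"rz": -9,"jaw": -1}
    - {"x": 0,"y": 0,"z": 0,"rx": 0,"ry": 0,"rz": -9,"jaw": -1}
    - {"x": 0,"y": 0,"z": 0,"rx": 0,"ry": 0,"rz": -8,"jaw": -1}
    - {"x": 0,"y": 0,"z": 0,"rx": 0,"ry": 0,"rz": 0,"jaw": -1}
    - {"x": 0,"y": 0,"z": 0,"rx": 0,"ry": 0,"rz": 0,"jaw": -1}
    - {"x": 0,"y": 0,"z": 0,"rx": 0,"ry": 0,"rz": 0,"jaw": -1}
    - {"x": 0,"y": 0,"z": 0,"rx": 0,"ry": 0,"rz": 0,"jaw": -1}

```text
clock: 42.5
eef_pos: [0.6225, -0.0376, 0.1791]
orientation: [-180.0, 0.0, -15.2]
ft_force: [0.9, 4.2, -6.0]
width: 0.0166
grasp_force: 98.5
```

```bash
python3 t.py
```

```text
tz [0.095] eff7 [-0.0701]
[ 1.3260e+00 -2.8700e-01  9.5000e-02  8.8200e-01  4.2190e+00 -6.0300e+00
 -1.5246e+01 -9.6844e+01 -7.0000e-02] [ 0.6225 -0.0376  0.1791] 42.5
```

Request:
drive_tool:
  steps:
    - {"x": 0,"y": 0,"z": 0,"rx": 0,"ry": 0,"rz": -4,"jaw": -1}
    - {"x": 0,"y": 0,"z": 0,"rx": 0,"ry": 0,"rz": -3,"jaw": -1}
    - {"x": 0,"y": 0,"z": 0,"rx": 0,"ry": 0,"rz": 0,"jaw": -1}
    - {"x": 0,"y": 0,"z": 0,"rx": 0,"ry": 0,"rz": 0,"jaw": -1}
    - {"x": 0,"y": 0,"z": 0,"rx": 0,"ry": 0,"rz": 0,"jaw": -1}
    - {"x": 0,"y": 0,"z": 0,"rx": 0,"ry": 0,"rz": 0,"jaw": -1}
    - {"x": 0,"y": 0,"z": 0,"rx": 0,"ry": 0,"rz": 0,"jaw": -1}
    - {"x": 0,"y": 0,"z": 0,"rx": 0,"ry": 0,"rz": 0,"jaw": -1}

```text
clock: 43.5
eef_pos: [0.6226, -0.0377, 0.1793]
orientation: [-180.0, 0.0, -22.3]
ft_force: [0.4, 3.5, -4.3]
width: 0.017
grasp_force: 98.8
```

```bash
python3 t.py
```

```text
tz [0.127] eff7 [-0.1197]
[   1.584   -0.205    0.127    0.412    3.529   -4.262  -22.25  -102.202
   -0.12 ] [ 0.6226 -0.0377  0.1793] 43.5
```

Request:
drive_tool:
  steps:
    - {"x": 0,"y": 0,"z": 0,"rx": 0,"ry": 0,"rz": -4,"jaw": -1}
    - {"x": 0,"y": 0,"z": 0,"rx": 0,"ry": 0,"rz": -3,"jaw": -1}
    - {"x": 0,"y": 0,"z": 0,"rx": 0,"ry": 0,"rz": 0,"jaw": -1}
    - {"x": 0,"y": 0,"z": 0,"rx": 0,"ry": 0,"rz": 0,"jaw": -1}
    - {"x": 0,"y": 0,"z": 0,"rx": 0,"ry": 0,"rz": 0,"jaw": -1}
    - {"x": 0,"y": 0,"z": 0,"rx": 0,"ry": 0,"rz": 0,"jaw": -1}
    - {"x": 0,"y": 0,"z": 0,"rx": 0,"ry": 0,"rz": 0,"jaw": -1}
    - {"x": 0,"y": 0,"z": 0,"rx": 0,"ry": 0,"rz": 0,"jaw": -1}

```text
clock: 44.5
eef_pos: [0.6226, -0.0378, 0.1793]
orientation: [-180.0, 0.0, -29.2]
ft_force: [0.5, 4.1, -3.4]
width: 0.0165
grasp_force: 98.9
```

```bash
python3 t.py
```

```text
tz [0.124] eff7 [-0.1216]
[   1.562   -0.35     0.124    0.514    4.096   -3.412  -29.191 -107.493
   -0.122] [ 0.6226 -0.0378  0.1793] 44.5
```

Request:
drive_tool:
  steps:
    - {"x": 0,"y": 0,"z": 0,"rx": 0,"ry": 0,"rz": -3,"jaw": -1}
    - {"x": 0,"y": 0,"z": 0,"rx": 0,"ry": 0,"rz": -3,"jaw": -1}
    - {"x": 0,"y": 0,"z": 0,"rx": 0,"ry": 0,"rz": 0,"jaw": -1}
    - {"x": 0,"y": 0,"z": 0,"rx": 0,"ry": 0,"rz": 0,"jaw": -1}
    - {"x": 0,"y": 0,"z": 0,"rx": 0,"ry": 0,"rz": 0,"jaw": -1}
    - {"x": 0,"y": 0,"z": 0,"rx": 0,"ry": 0,"rz": 0,"jaw": -1}
    - {"x": 0,"y": 0,"z": 0,"rx": 0,"ry": 0,"rz": 0,"jaw": -1}
    - {"x": 0,"y": 0,"z": 0,"rx": 0,"ry": 0,"rz": 0,"jaw": -1}

```text
clock: 45.5
eef_pos: [0.6226, -0.0378, 0.1794]
orientation: [-180.0, -0.0, -35.1]
ft_force: [1.8, 5.3, -4.2]
width: 0.0167
grasp_force: 99.0
```

```bash
python3 t.py
```

```text
tz [0.201] eff7 [-0.2116]
[   1.577   -0.338    0.201    1.755    5.274   -4.163  -35.14  -112.025
   -0.212] [ 0.6226 -0.0378  0.1794] 45.5
```

Request:
drive_tool:
  steps:
    - {"x": 0,"y": 0,"z": 0,"rx": 0,"ry": 0,"rz": -3,"jaw": -1}
    - {"x": 0,"y": 0,"z": 0,"rx": 0,"ry": 0,"rz": 0,"jaw": -1}
    - {"x": 0,"y": 0,"z": 0,"rx": 0,"ry": 0,"rz": 0,"jaw": -1}
    - {"x": 0,"y": 0,"z": 0,"rx": 0,"ry": 0,"rz": 0,"jaw": -1}
    - {"x": 0,"y": 0,"z": 0,"rx": 0,"ry": 0,"rz": 0,"jaw": -1}
    - {"x": 0,"y": 0,"z": 0,"rx": 0,"ry": 0,"rz": 0,"jaw": -1}
    - {"x": 0,"y": 0,"z": 0,"rx": 0,"ry": 0,"rz": 0,"jaw": -1}
    - {"x": 0,"y": 0,"z": 0,"rx": 0,"ry": 0,"rz": 0,"jaw": -1}

```text
clock: 46.5
eef_pos: [0.6227, -0.0378, 0.1794]
orientation: [-180.0, -0.0, -38.1]
ft_force: [1.0, 4.8, -3.7]
width: 0.0166
grasp_force: 99.0
```

```bash
python3 t.py
```

```text
tz [0.265] eff7 [-0.2837]
[   1.589   -0.358    0.265    1.039    4.803   -3.671  -38.114 -114.29
   -0.284] [ 0.6227 -0.0378  0.1794] 46.5
```

Request:
drive_tool:
  steps:
    - {"x": 0,"y": 0,"z": 0,"rx": 0,"ry": 0,"rz": 7,"jaw": -1}
    - {"x": 0,"y": 0,"z": 0,"rx": 0,"ry": 0,"rz": 7,"jaw": -1}
    - {"x": 0,"y": 0,"z": 1.2,"rx": 0,"ry": 0,"rz": 0,"jaw": -1}
    - {"x": 0,"y": 0,"z": 2.4,"rx": 0,"ry": 0,"rz": 0,"jaw": -1}
    - {"x": -2.67,"y": -1.765,"z": 0,"rx": 0,"ry": 0,"rz": 10.6,"jaw": -1}
    - {"x": -2.67,"y": -1.765,"z": 0,"rx": 0,"ry": 0,"rz": 10.6,"jaw": -1}
    - {"x": -2.67,"y": -1.765,"z": 0,"rx": 0,"ry": 0,"rz": 10.6,"jaw": -1}
    - {"x": -2.67,"y": -1.765,"z": 0,"rx": 0,"ry": 0,"rz": 10.6,"jaw": -1}

```text
clock: 47.5
eef_pos: [0.5146, -0.111, 0.2162]
orientation: [179.9, 0.0, 18.2]
ft_force: [0.6, -0.9, -2.5]
width: 0.0166
grasp_force: 99.1
```

Request:
drive_tool:
  steps:
    - {"x": 0,"y": 0,"z": 0,"rx": 0,"ry": 0,"rz": 10.6,"jaw": -1}
    - {"x": 0,"y": 0,"z": 0,"rx": 0,"ry": 0,"rz": 10.6,"jaw": -1}
    - {"x": 0,"y": 0,"z": 0,"rx": 0,"ry": 0,"rz": 10.6,"jaw": -1}
    - {"x": 0,"y": 0,"z": -1.2,"rx": 0,"ry": 0,"rz": 1.1,"jaw": -1}
    - {"x": 0,"y": 0,"z": 0,"rx": 0,"ry": 0,"rz": 0,"jaw": -1}
    - {"x": 0,"y": 0,"z": -0.6,"rx": 0,"ry": 0,"rz": 0,"jaw": -1}
    - {"x": 0,"y": 0,"z": -0.3,"rx": 0,"ry": 0,"rz": 0,"jaw": -1}
    - {"x": 0,"y": 0,"z": -0.3,"rx": 0,"ry": 0,"rz": 0,"jaw": -1}

```text
clock: 48.5
eef_pos: [0.5157, -0.1085, 0.191]
orientation: [-180.0, 0.0, 51.0]
ft_force: [-1.4, -0.1, -1.9]
width: 0.0165
grasp_force: 99.0
```

```bash
python3 t.py
```

```text
tz [-0.031] eff7 [-0.0059]
[-1.8000e-02 -1.4000e-02 -3.1000e-02 -1.3530e+00 -1.1200e-01 -1.8680e+00
  5.0979e+01 -3.6594e+01 -6.0000e-03] [ 0.5157 -0.1085  0.191 ] 48.5
```

Request:
drive_tool:
  steps:
    - {"x": 0,"y": 0,"z": -0.4,"rx": 0,"ry": 0,"rz": 0,"jaw": -1}
    - {"x": 0,"y": 0,"z": -0.4,"rx": 0,"ry": 0,"rz": 0,"jaw": -1}
    - {"x": 0,"y": 0,"z": -0.4,"rx": 0,"ry": 0,"rz": 0,"jaw": -1}
    - {"x": 0,"y": 0,"z": 0,"rx": 0,"ry": 0,"rz": -9,"jaw": -1}
    - {"x": 0,"y": 0,"z": 0,"rx": 0,"ry": 0,"rz": -9,"jaw": -1}
    - {"x": 0,"y": 0,"z": 0,"rx": 0,"ry": 0,"rz": -6,"jaw": -1}
    - {"x": 0,"y": 0,"z": 0,"rx": 0,"ry": 0,"rz": 0,"jaw": -1}
    - {"x": 0,"y": 0,"z": 0,"rx": 0,"ry": 0,"rz": 0,"jaw": -1}

```text
clock: 49.5
eef_pos: [0.5154, -0.1081, 0.179]
orientation: [-180.0, 0.0, 27.2]
ft_force: [-0.6, 3.3, -5.8]
width: 0.0169
grasp_force: 98.6
```

```bash
python3 t.py
```

```text
tz [0.034] eff7 [-0.1136]
[ 1.0230e+00  1.5800e-01  3.4000e-02 -6.2800e-01  3.3210e+00 -5.7750e+00
  2.7164e+01 -5.5131e+01 -1.1400e-01] [ 0.5154 -0.1081  0.179 ] 49.5
```

Request:
drive_tool:
  steps:
    - {"x": 0,"y": 0,"z": 0,"rx": 0,"ry": 0,"rz": -4,"jaw": -1}
    - {"x": 0,"y": 0,"z": 0,"rx": 0,"ry": 0,"rz": -3,"jaw": -1}
    - {"x": 0,"y": 0,"z": 0,"rx": 0,"ry": 0,"rz": 0,"jaw": -1}
    - {"x": 0,"y": 0,"z": 0,"rx": 0,"ry": 0,"rz": 0,"jaw": -1}
    - {"x": 0,"y": 0,"z": 0,"rx": 0,"ry": 0,"rz": 0,"jaw": -1}
    - {"x": 0,"y": 0,"z": 0,"rx": 0,"ry": 0,"rz": 0,"jaw": -1}
    - {"x": 0,"y": 0,"z": 0,"rx": 0,"ry": 0,"rz": 0,"jaw": -1}
    - {"x": 0,"y": 0,"z": 0,"rx": 0,"ry": 0,"rz": 0,"jaw": -1}

```text
clock: 50.5
eef_pos: [0.5155, -0.1082, 0.1791]
orientation: [-180.0, 0.0, 20.1]
ft_force: [-1.5, 4.9, -6.0]
width: 0.0165
grasp_force: 98.5
```

```bash
python3 t.py
```

```text
tz [0.127] eff7 [-0.1181]
[  1.533   0.238   0.127  -1.528   4.882  -6.014  20.059 -60.554  -0.118] [ 0.5155 -0.1082  0.1791] 50.5
```

Request:
drive_tool:
  steps:
    - {"x": 0,"y": 0,"z": 0,"rx": 0,"ry": 0,"rz": -4,"jaw": -1}
    - {"x": 0,"y": 0,"z": 0,"rx": 0,"ry": 0,"rz": -3,"jaw": -1}
    - {"x": 0,"y": 0,"z": 0,"rx": 0,"ry": 0,"rz": 0,"jaw": -1}
    - {"x": 0,"y": 0,"z": 0,"rx": 0,"ry": 0,"rz": 0,"jaw": -1}
    - {"x": 0,"y": 0,"z": 0,"rx": 0,"ry": 0,"rz": 0,"jaw": -1}
    - {"x": 0,"y": 0,"z": 0,"rx": 0,"ry": 0,"rz": 0,"jaw": -1}
    - {"x": 0,"y": 0,"z": 0,"rx": 0,"ry": 0,"rz": 0,"jaw": -1}
    - {"x": 0,"y": 0,"z": 0,"rx": 0,"ry": 0,"rz": 0,"jaw": -1}

```text
clock: 51.5
eef_pos: [0.5156, -0.1082, 0.1792]
orientation: [-180.0, 0.0, 13.1]
ft_force: [-1.0, 5.4, -5.3]
width: 0.0169
grasp_force: 98.7
```

```bash
python3 t.py
```

```text
tz [0.141] eff7 [-0.1166]
[  1.591   0.2     0.141  -0.993   5.449  -5.325  13.061 -65.894  -0.117] [ 0.5156 -0.1082  0.1792] 51.5
```

Request:
drive_tool:
  steps:
    - {"x": 0,"y": 0,"z": 0,"rx": 0,"ry": 0,"rz": -4,"jaw": -1}
    - {"x": 0,"y": 0,"z": 0,"rx": 0,"ry": 0,"rz": -3,"jaw": -1}
    - {"x": 0,"y": 0,"z": 0,"rx": 0,"ry": 0,"rz": 0,"jaw": -1}
    - {"x": 0,"y": 0,"z": 0,"rx": 0,"ry": 0,"rz": 0,"jaw": -1}
    - {"x": 0,"y": 0,"z": 0,"rx": 0,"ry": 0,"rz": 0,"jaw": -1}
    - {"x": 0,"y": 0,"z": 0,"rx": 0,"ry": 0,"rz": 0,"jaw": -1}
    - {"x": 0,"y": 0,"z": 0,"rx": 0,"ry": 0,"rz": 0,"jaw": -1}
    - {"x": 0,"y": 0,"z": 0,"rx": 0,"ry": 0,"rz": 0,"jaw": -1}

```text
clock: 52.5
eef_pos: [0.5156, -0.1082, 0.1792]
orientation: [-180.0, 0.0, 6.1]
ft_force: [-0.8, 4.0, -5.5]
width: 0.0165
grasp_force: 98.7
```

```bash
python3 t.py
```

```text
tz [0.083] eff7 [-0.119]
[  1.603   0.215   0.083  -0.754   4.009  -5.528   6.067 -71.214  -0.119] [ 0.5156 -0.1082  0.1792] 52.5
```

Request:
drive_tool:
  steps:
    - {"x": 0,"y": 0,"z": 0,"rx": 0,"ry": 0,"rz": -4,"jaw": -1}
    - {"x": 0,"y": 0,"z": 0,"rx": 0,"ry": 0,"rz": -3,"jaw": -1}
    - {"x": 0,"y": 0,"z": 0,"rx": 0,"ry": 0,"rz": 0,"jaw": -1}
    - {"x": 0,"y": 0,"z": 0,"rx": 0,"ry": 0,"rz": 0,"jaw": -1}
    - {"x": 0,"y": 0,"z": 0,"rx": 0,"ry": 0,"rz": 0,"jaw": -1}
    - {"x": 0,"y": 0,"z": 0,"rx": 0,"ry": 0,"rz": 0,"jaw": -1}
    - {"x": 0,"y": 0,"z": 0,"rx": 0,"ry": 0,"rz": 0,"jaw": -1}
    - {"x": 0,"y": 0,"z": 0,"rx": 0,"ry": 0,"rz": 0,"jaw": -1}

```text
clock: 53.5
eef_pos: [0.5157, -0.1082, 0.1792]
orientation: [-180.0, 0.0, -0.9]
ft_force: [-0.1, 6.0, -5.2]
width: 0.0163
grasp_force: 98.7
```

```bash
python3 t.py
```

```text
tz [0.092] eff7 [-0.1219]
[  1.588   0.131   0.092  -0.098   6.031  -5.157  -0.932 -76.523  -0.122] [ 0.5157 -0.1082  0.1792] 53.5
```

Request:
drive_tool:
  steps:
    - {"x": 0,"y": 0,"z": 0,"rx": 0,"ry": 0,"rz": -4,"jaw": -1}
    - {"x": 0,"y": 0,"z": 0,"rx": 0,"ry": 0,"rz": -3,"jaw": -1}
    - {"x": 0,"y": 0,"z": 0,"rx": 0,"ry": 0,"rz": 0,"jaw": -1}
    - {"x": 0,"y": 0,"z": 0,"rx": 0,"ry": 0,"rz": 0,"jaw": -1}
    - {"x": 0,"y": 0,"z": 0,"rx": 0,"ry": 0,"rz": 0,"jaw": -1}
    - {"x": 0,"y": 0,"z": 0,"rx": 0,"ry": 0,"rz": 0,"jaw": -1}
    - {"x": 0,"y": 0,"z": 0,"rx": 0,"ry": 0,"rz": 0,"jaw": -1}
    - {"x": 0,"y": 0,"z": 0,"rx": 0,"ry": 0,"rz": 0,"jaw": -1}

```text
clock: 54.5
eef_pos: [0.5157, -0.1082, 0.1793]
orientation: [-180.0, 0.0, -7.9]
ft_force: [0.0, 5.1, -5.2]
width: 0.0165
grasp_force: 98.7
```

```bash
python3 t.py
```

```text
tz [0.17] eff7 [-0.1746]
[ 1.6180e+00  1.2600e-01  1.7000e-01  2.6000e-02  5.1130e+00 -5.2270e+00
 -7.9220e+00 -8.1805e+01 -1.7500e-01] [ 0.5157 -0.1082  0.1793] 54.5
```

Request:
drive_tool:
  steps:
    - {"x": 0,"y": 0,"z": 0,"rx": 0,"ry": 0,"rz": -2.5,"jaw": -1}
    - {"x": 0,"y": 0,"z": 0,"rx": 0,"ry": 0,"rz": -2,"jaw": -1}
    - {"x": 0,"y": 0,"z": 0,"rx": 0,"ry": 0,"rz": 0,"jaw": -1}
    - {"x": 0,"y": 0,"z": 0,"rx": 0,"ry": 0,"rz": 0,"jaw": -1}
    - {"x": 0,"y": 0,"z": 0,"rx": 0,"ry": 0,"rz": 0,"jaw": -1}
    - {"x": 0,"y": 0,"z": 0,"rx": 0,"ry": 0,"rz": 0,"jaw": -1}
    - {"x": 0,"y": 0,"z": 0,"rx": 0,"ry": 0,"rz": 0,"jaw": -1}
    - {"x": 0,"y": 0,"z": 0,"rx": 0,"ry": 0,"rz": 0,"jaw": -1}

```text
clock: 55.5
eef_pos: [0.5157, -0.1082, 0.1793]
orientation: [-180.0, 0.0, -12.4]
ft_force: [-0.5, 4.7, -6.1]
width: 0.0168
grasp_force: 98.8
```

```bash
python3 t.py
```

```text
tz [0.276] eff7 [-0.2835]
[  1.551   0.12    0.276  -0.51    4.736  -6.1   -12.404 -85.183  -0.283] [ 0.5157 -0.1082  0.1793] 55.5
```

All four nuts are at about 0.28 N m. Now I'm returning the wrench to its bore.

Request:
drive_tool:
  steps:
    - {"x": 0,"y": 0,"z": 0,"rx": 0,"ry": 0,"rz": 7,"jaw": -1}
    - {"x": 0,"y": 0,"z": 0,"rx": 0,"ry": 0,"rz": 7,"jaw": -1}
    - {"x": 0,"y": 0,"z": 1.2,"rx": 0,"ry": 0,"rz": 0,"jaw": -1}
    - {"x": 0,"y": 0,"z": 2.6,"rx": 0,"ry": 0,"rz": 0,"jaw": -1}
    - {"x": -0.2,"y": 3.5,"z": 0,"rx": 0,"ry": 0,"rz": 0,"jaw": -1}
    - {"x": -0.3,"y": 4.7,"z": 0,"rx": 0,"ry": 0,"rz": 0,"jaw": -1}
    - {"x": -0.3,"y": 4.7,"z": 0,"rx": 0,"ry": 0,"rz": 0,"jaw": -1}
    - {"x": -0.3,"y": 4.7,"z": 0,"rx": 0,"ry": 0,"rz": 0,"jaw": -1}

```text
clock: 56.5
eef_pos: [0.5056, 0.0677, 0.2186]
orientation: [180.0, -0.2, 1.2]
ft_force: [0.8, -0.7, -3.1]
width: 0.0163
grasp_force: 99.1
```

Request:
drive_tool:
  steps:
    - {"x": -0.3,"y": 4.7,"z": 0,"rx": 0,"ry": 0,"rz": 0,"jaw": -1}
    - {"x": -0.3,"y": 4.7,"z": 0,"rx": 0,"ry": 0,"rz": 0,"jaw": -1}
    - {"x": -0.3,"y": 4.7,"z": 0,"rx": 0,"ry": 0,"rz": 0,"jaw": -1}
    - {"x": -0.2,"y": 3.4,"z": 0,"rx": 0,"ry": 0,"rz": 0,"jaw": -1}
    - {"x": 0,"y": 1.5,"z": 0,"rx": 0,"ry": 0,"rz": 0,"jaw": -1}
    - {"x": 0,"y": 0,"z": -2.5,"rx": 0,"ry": 0,"rz": 0,"jaw": -1}
    - {"x": 0,"y": 0,"z": -2.5,"rx": 0,"ry": 0,"rz": 0,"jaw": -1}
    - {"x": 0,"y": 0,"z": 0,"rx": 0,"ry": 0,"rz": 0,"jaw": -1}

```text
clock: 57.5
eef_pos: [0.4937, 0.2556, 0.1665]
orientation: [179.9, 0.1, 1.3]
ft_force: [-1.0, -0.2, -3.0]
width: 0.0165
grasp_force: 98.8
```

Run:
```python
from h import *
p,d,m=grab('wrist'); o=observe(); print(o['eef_pos'],o['orientation'],o['clock'],o['ft_force'],o['qpos'])
c=cloud(load('wrist'));Z=c[...,2]
cv2.imwrite('pics/w8.png',p[...,::-1])
```

```text
[0.49423409 0.25603966 0.16750451] [1.79929074e+02 1.81291752e-02 1.35127202e+00] 57.55 [-0.32018246 -0.01443042 -2.74655573] [ -39.37734581   27.9046085     8.67599646  117.73696514   -6.99932785
   34.88267585 -114.59134351]
```

View pics/w8.png

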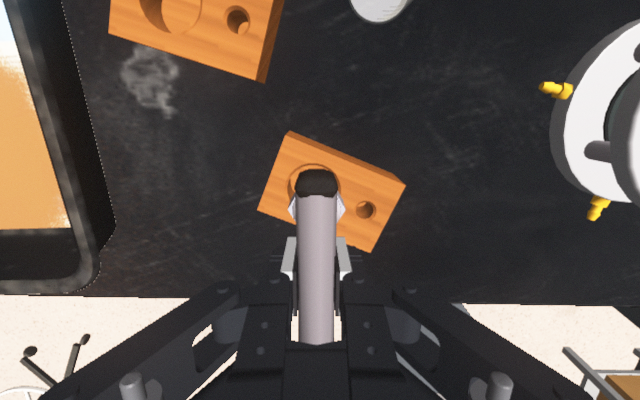

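Request:
drive_tool:
  steps:
    - {"x": -0.03,"y": 0,"z": 0,"rx": 0,"ry": 0,"rz": 0,"jaw": -1}
    - {"x": 0,"y": 0,"z": -1.3,"rx": 0,"ry": 0,"rz": 0,"jaw": -1}
    - {"x": 0,"y": 0,"z": 0,"rx": 0,"ry": 0,"rz": 0,"jaw": -1}
    - {"x": 0,"y": 0,"z": 0,"rx": 0,"ry": 0,"rz": 0,"jaw": -1}
    - {"x": 0,"y": 0,"z": -0.8,"rx": 0,"ry": 0,"rz": 0,"jaw": -1}
    - {"x": 0,"y": 0,"z": -0.8,"rx": 0,"ry": 0,"rz": 0,"jaw": -1}
    - {"x": 0,"y": 0,"z": -0.8,"rx": 0,"ry": 0,"rz": 0,"jaw": -1}
    - {"x": 0,"y": 0,"z": 0,"rx": 0,"ry": 0,"rz": 0,"jaw": -1}

```text
clock: 58.55
eef_pos: [0.493, 0.2571, 0.1294]
orientation: [180.0, 0.1, 1.5]
ft_force: [-0.2, -0.3, -0.9]
width: 0.0165
grasp_force: 99.1
```

```bash
python3 s.py
```

```text
{'clock': 58.55, 'eef_pos': [0.493, 0.2571, 0.1294], 'orientation': [179.9509, 0.0805, 1.4988], 'ft_force': [-0.2195, -0.2928, -0.899], 'torque': [-0.0175, -0.0213, -0.0131]} -113.9
```

Request:
drive_tool:
  steps:
    - {"x": 0,"y": 0.04,"z": -0.8,"rx": 0,"ry": 0,"rz": 0,"jaw": -1}
    - {"x": 0,"y": 0,"z": -0.8,"rx": 0,"ry": 0,"rz": 0,"jaw": -1}
    - {"x": 0,"y": 0,"z": -0.6,"rx": 0,"ry": 0,"rz": 0,"jaw": -1}
    - {"x": 0,"y": 0,"z": -0.4,"rx": 0,"ry": 0,"rz": 0,"jaw": -1}
    - {"x": 0,"y": 0,"z": -0.2,"rx": 0,"ry": 0,"rz": 0,"jaw": -1}
    - {"x": 0,"y": 0,"z": 0,"rx": 0,"ry": 0,"rz": 0,"jaw": -1}
    - {"x": 0,"y": 0,"z": 0,"rx": 0,"ry": 0,"rz": 0,"jaw": -1}
    - {"x": 0,"y": 0,"z": 0,"rx": 0,"ry": 0,"rz": 0,"jaw": -1}

```text
clock: 59.55
eef_pos: [0.4935, 0.2578, 0.1025]
orientation: [-180.0, -0.0, 1.5]
ft_force: [0.2, 0.2, -3.0]
width: 0.0164
grasp_force: 99.1
```

```bash
python3 s.py
```

```text
{'clock': 59.55, 'eef_pos': [0.4935, 0.2578, 0.1025], 'orientation': [-179.9904, -0.0141, 1.5008], 'ft_force': [0.2483, 0.2252, -3.0056], 'torque': [0.017, -0.0115, 0.0038]} -113.4
```

Request:
drive_tool:
  steps:
    - {"x": 0,"y": 0,"z": -0.15,"rx": 0,"ry": 0,"rz": 0,"jaw": -1}
    - {"x": 0,"y": 0,"z": 0,"rx": 0,"ry": 0,"rz": 0,"jaw": -1}
    - {"x": 0,"y": 0,"z": 0,"rx": 0,"ry": 0,"rz": 0,"jaw": -0.5}
    - {"x": 0,"y": 0,"z": 0,"rx": 0,"ry": 0,"rz": 0,"jaw": -0.2}
    - {"x": 0,"y": 0,"z": 0,"rx": 0,"ry": 0,"rz": 0,"jaw": 0.3}
    - {"x": 0,"y": 0,"z": 0,"rx": 0,"ry": 0,"rz": 0,"jaw": 0.8}
    - {"x": 0,"y": 0,"z": 0,"rx": 0,"ry": 0,"rz": 0,"jaw": 1}
    - {"x": 0,"y": 0,"z": 0,"rx": 0,"ry": 0,"rz": 0,"jaw": 1}

```text
clock: 60.55
eef_pos: [0.4934, 0.2578, 0.1008]
orientation: [-180.0, 0.0, 1.5]
ft_force: [0.9, -0.2, -1.0]
width: 0.0851
grasp_force: 0.0
```

Request:
drive_tool:
  steps:
    - {"x": 0,"y": 0,"z": 0,"rx": 0,"ry": 0,"rz": 0,"jaw": 1}
    - {"x": 0,"y": 0,"z": 1,"rx": 0,"ry": 0,"rz": 0,"jaw": 1}
    - {"x": 0,"y": 0,"z": 2,"rx": 0,"ry": 0,"rz": 0,"jaw": 1}
    - {"x": 0,"y": 0,"z": 3,"rx": 0,"ry": 0,"rz": 0,"jaw": 1}
    - {"x": 0,"y": 0,"z": 4,"rx": 0,"ry": 0,"rz": 0,"jaw": 1}
    - {"x": 0,"y": 0,"z": 2,"rx": 0,"ry": 0,"rz": 0,"jaw": 1}
    - {"x": 0,"y": 0,"z": 0,"rx": 0,"ry": 0,"rz": 0,"jaw": 1}
    - {"x": 0,"y": 0,"z": 0,"rx": 0,"ry": 0,"rz": 0,"jaw": 1}

```text
clock: 61.55
eef_pos: [0.493, 0.2577, 0.2204]
orientation: [180.0, 0.0, 1.5]
ft_force: [-0.1, -0.7, -0.8]
width: 0.0853
grasp_force: 0.0
```

Run:
```python
from h import *
f=grab('scene'); c=cloud(load('scene')); 
grab('top'); c=cloud(load('top'));Z=c[...,2]
q=(Z>.120)&(Z<.14)&(abs(c[...,0]-.493)<.06)&(abs(c[...,1]-.258)<.03)
P=c[q];print(len(P),P.mean(0) if len(P) else 0)
grab('wrist'); c=cloud(load('wrist'));Z=c[...,2]
q=(Z>.120)&(Z<.145)&(abs(c[...,0]-.493)<.08)&(abs(c[...,1]-.258)<.03)
P=c[q]
if len(P)>5: print(len(P),cv2.minAreaRect(P[:,:2].astype(np.float32)*1000),np.median(P[:,2]))
o=observe();print(o['eef_pos'],o['clock'],o['width'],o['ft_force'])
```

```text
210 [0.47683186 0.25513909 0.127964  ]
2280 ((495.416259765625, 256.95697021484375), (96.12870788574219, 18.23040199279785), 1.585396647453308) 0.13035454154481885
[0.49295599 0.25754559 0.21982181] 61.7 0.0853352771824286 [-0.87669306  0.00515926 -0.34973543]
```

The wrench is upright, with the handle top at 0.130 m. It is released and within about 2 mm of its starting place, so I'm handing the job in.

```bash
python3 -c "
from cell import finish_job
print(finish_job())"
```

```text
the job is handed in; nothing more can be done
None
```

I tightened all four nuts crosswise in two passes, each ending at about 0.27–0.28 N m. The wrench stands released and upright in its bore, and I handed the job in at about 62 s; no verdict was returned.

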